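# Load the washing basket with buckles and lock its lid with hairpin clips

### The arm

A 6-joint arm with a two-finger parallel gripper is mounted at the origin on the work surface. World frame = base frame: x ahead of the robot, y to its left, z up, the work surface at z = 0. Lengths are in m, angles in rad, forces in N, time in s.
With the tool pointing down it reaches from about 0.35 to 0.875 m from the base axis. Payload 15.5 kg.
Tool frame: the origin (TCP) lies at the very end of the fingers, on their centre line; the grasp point (between the pads) lies 19 mm behind it; z points along the fingers, y is the line along which they close (so a half turn about z gives the same grasp; the last joint's range is limited). The gripper opens to 85 mm and grips with 20 to 120 N. Pads are 22 mm wide; open, the fingers measure 114 mm over their backs; the gripper's body (76 mm by 85 mm) begins 54 mm behind the grasp point. The pads swing forward as they close: fully open they stand 13 mm farther back than shut.
Start: joints at [-1.345, 0.494, 1.345, -0, 1.302, -0.096], TCP at [0.197, -0.593, 0.203] pointing down, gripper open.
Joint ranges: [-2.91, 2.91], [-0.82, 2.16], [0.22, 2.67], [-1.22, 4.37], [0.12, 2.79], [-3.08, 3.08]. Speed limits (rad/s): [1.89, 1.89, 2.57, 3.01, 3.01, 3.01].

### API

Orientations are given as a unit quaternion [w, x, y, z].
In Python, from cell import ctrl, viewer, workorder, recognise, outline_of, tip_of gives the robot as it stands.
- The arm moves only by the shell command python3 -m creep 'ROWS' [FORCE]. ROWS is JSON, a list of rows, each an object with "translation": the shift along the world's x, y, z in mm, a list of three; "rot": the turn, a rotation vector about the world's x, y, z in rad, a list of three; "fingers": the closure in counts, from 0 (fully open) to 255 (shut). A call has 1 to 10 rows; each row is the pose to reach, as a shift and turn from the pose commanded when the call began; what a row does not reach only later rows make up. A row lasts 1/10 s, in which the tool goes at most 50 mm and 8.59 degrees, less where a joint would pass 70% of its speed; a pose out of reach is approached as far as the arm can. A call with a gripper value outside its range is refused whole. The fingers move at their own pace and stop on an object; FORCE is the grip in N (left out, the last holds). Time passes only in rows, so rows that repeat a pose let the fingers close. It gives the time, the measured TCP pose, the force, the opening and the grip force at its end, in the units of the state.
- ctrl.read_state(): the state, without advancing time (a new reading comes with each control period).
- viewer.get_image(name): name is "scene" or "side" or "wrist"; returns the picture (400x640x3 uint8, red, green, blue); there is no depth.
- viewer.camera_model(name): a dict with "fx", "fy", "cx", "cy" (pixels), "T" (4x4, takes a point from camera to world coordinates). Camera axes: x right, y down, z forward; pixel columns grow to the right and rows downward; lengths in m; the calibration is good to about 2 mm. The wrist camera is an equidistant fisheye: a pixel r from the principal point sees the ray r / f radians off the axis. A picture is of the moment at which its call begins: read the wrist's pose just before it. camera_model takes no time and is no camera call; for the wrist camera it gives the pose at the moment of the call.
- workorder.hand_in(): hands the job in; it is judged then, once.
Trained networks look in the newest picture that a camera, given by its name, has taken for a name from the list of things; names that differ only in an ending like _2 or _b are one class to them, and where a whole thing is asked for, a point or a joint stands for the part that bears it (a point fixed in the world has none). Each returns a list of dicts, best first, with "score" (0 to 1); they miss things now and then, are a little off and sometimes report something else, mostly with a low value. They report only what shows in the picture. A call takes as long as a camera call. They do not tell look-alikes from the thing itself.
- recognise(camera, query): "position" ([x, y, z] in m, in the coordinates of the camera as it stood for that picture, good to about 4 mm: the middle of the surface that is visible of it).
- outline_of(camera, query): "region" (400x640 bool, what is visible of it).
- tip_of(camera, query): "position" ([x, y, z] in m, in the coordinates of the camera as it stood for that picture, good to about 4 mm: a listed point, or the origin of a listed thing).
The state is a dict: "time_s": time; "joint_positions": joint angles; "joint_velocities": joint speeds; "effort": joint torques, N m; "eef_pos": TCP position; "orientation": TCP orientation; "wrist_force": force on the tool from outside, world axes, zero at the start; "wrist_torque": the same for the moment, N m; "finger_gap": opening from 0.0 (shut) to 1.0 (fully open); "grip_force": force on a finger pad.
Only numpy, scipy, OpenCV 4.12 (cv2) and the standard library are available. Lean on these libraries where they do the work, as an engineer would, in place of code of your own. Each camera call takes 0.05 s, during which the arm holds its last target. There are 200 camera calls.

### The job

Get the washing basket ready for the cleaner: lift every buckle off its hook and put it into the basket, lay the lid on the basket so that the two studs stand up through its notches, then push a hairpin clip sideways over the neck of each stud, between the lid and the stud's head, until it snaps home. Leave the other things on the bench where they are.

Things in the scene. Friction and masses are not known exactly. Their poses are not given: they have to be found in the camera images.
- basket: punched steel basket on a flat grey drip tray (160 x 250 mm), fixed; outside 130 (x) by 190 (y) mm, walls 4 mm, open top. Origin: under the tray's centre, on the bench; z up, y along its length. Inner floor 20 mm, rim 125 mm above the bench. On a lug at each short end, 109 mm from the centre along +-y, stands an upright headed stud, 150 mm high.
- stud_left (a point): on the axis of the +y stud, 130 mm above the bench: the level of the lid's top face when it lies on the rim. The stud's neck is 13 mm across; its head, 18 mm across and 7 mm high, begins 13 mm above this point, which leaves 13 mm of height for a clip. Frame as the basket's.
- stud_right (a point): the same point of the stud at the basket's -y end
- lid: loose flat steel lid, 136 (x) by 256 (y) mm, 5 mm thick, 0.35 kg, lying on the bench. Origin: centre of its underside, z up. In the middle of each short end (+-y) a notch 26 mm wide, 32 mm deep, open to the end, for the stud. Arch handle on the middle. In place, its origin is 125 mm above the bench over the basket's centre, long axes together, either way round.
- lid_handle (a point): middle of the lid's black handle bar, 39 mm above the lid's underside; the bar is 104 mm long along the lid's y, 14 mm thick along its x and 12 mm high, with 28 mm of free height under it
- clip_a: steel hairpin spring clip of 7 mm round wire, 100 mm long, lying flat. Origin: middle of the round pocket that takes the stud, at underside level; x along the legs to the open tips (33 mm ahead, mouth 28 mm wide), z up. 12 mm ahead of the origin the legs form a waist, 7 mm between them: it springs open as it is pushed over a 13 mm stud (about 10 N) and snaps shut behind it.
- clip_a_bow (a point): middle of clip_a's closed end, the stiff doubled bow to hold it by, 50 mm behind the origin along -x and 6.5 mm above the underside: 26 mm long (x), 23 mm wide (y) with straight sides, 13 mm tall. Gripping it does not squeeze the legs.
- clip_b: the other clip, identical to clip_a
- clip_b_bow (a point): the bow of clip_b, as clip_a_bow
- rack: wooden foot 70 x 310 x 22 mm, fixed, with three hooks. Origin: on the bench under the middle hook's upright; uprights at x = 0, y = -105, 0, 105 mm. Each is an 8 mm rod that rises 160 mm, then reaches out level 60 mm along -x, its end turned up 8 mm (top 172 mm high). Buckles hang about 35 mm out; lifted 10 to 20 mm, they can be drawn off along -x.
- buckle_1: cast brass three-bar slide buckle, 62 mm wide (y), 96 mm long (z), 8 mm thick (x), bars 9 mm wide, 0.18 kg; origin: centre of the middle bar. It hangs upright, the hook's arm through its upper window (44 x 34 mm) and under its top bar. May be absent.
- buckle_2: a like buckle, as buckle_1; may be absent
- buckle_3: a like buckle, as buckle_1; may be absent
- hammer: bystander: shoemaker's hammer, 260 mm, lying; origin under its middle
- shoe_brush: bystander: wooden brush, 200 mm, lying; origin under its middle
- spool_black: bystander: thread spool, 52 mm across, 64 mm tall, standing; origin under its centre
- spool_tan: bystander: a like thread spool
- polish_tin: bystander: flat round polish tin, 76 mm across, 30 mm tall; origin under its centre
- heel_block: bystander: rubber heel block 75 x 65 x 30 mm; origin under its centre
Not all that is in view belongs to the job. Leave any black or white look-alike of the buckle_3 alone.

How it is judged:
By the outcome, as a careful person would: the job done as asked, in the order asked, and still so for the second after the job is handed in, with the robot touching nothing.
Of buckle_1, buckle_2, buckle_3 only 2 to 3 are there at a start; the rules pass over those that are not, and their reading is None.
At some moment in a run one of clip_a, clip_b may be knocked a few centimetres aside while the robot is not near it.
It also fails if it takes over 210 s, if anything falls off the work surface, if the arm or the gripper's body presses on something with over 40 N, if the wrist force passes 120 N, or if a joint passes its speed limit or range.

## Working session

There is one attempt and no reset: what is moved stays moved. The work goes in short steps, Python scripts to look and compute and a shell command to move; the robot and the scene stay as the last step left them, time stands still between calls to the robot, and variables do not carry over. Pictures are saved under pics/ and viewed, at most 14 in all, crops included, and the job is handed in when it is done.

```bash
ls; mkdir -p pics; cat > h.py <<'E'
import numpy as np, cv2
from cell import ctrl, viewer, workorder, recognise, outline_of, tip_of
def shot(cam,name=None):
    T=np.array(viewer.camera_model(cam)["T"]); im=viewer.get_image(cam)
    if name: cv2.imwrite(f"pics/{name}.png",im[:,:,::-1])
    return T,im
def w(T,p): return (T[:3,:3]@np.array(p)+T[:3,3])
def find(f,cam,T,q,mn=0.2):
    for d in f(cam,q):
        if d["score"]>mn: print(cam,f.__name__,q,round(d["score"],2),np.round(w(T,d["position"])*1000).astype(int))
def st():
    s=ctrl.read_state(); print(round(s["time_s"],2),np.round(np.array(s["eef_pos"])*1000,1),np.round(s["orientation"],3),np.round(s["joint_positions"],2),np.round(s["wrist_force"],1),s["finger_gap"],s["grip_force"])
E
python3 - <<'E'
from h import *
st()
for c in ("scene","side"):
    T,im=shot(c,c+"0")
    for q in ["basket","stud_left","lid","lid_handle","clip_a","clip_a_bow","rack","buckle_1"]: find(tip_of,c,T,q)
E
```

```text
pics
0.0 [ 197.  -592.7  202. ] [-0.001  0.987  0.16  -0.   ] [-1.35  0.49  1.35 -0.    1.3  -0.1 ] [ 0.5 -0.3 -0.7] 1.0003344906444507 0.0
scene call basket 0.62 [598 -64   1]
scene call stud_left 0.77 [603  46 127]
scene call stud_left 0.73 [ 447 -376   41]
scene call lid 0.74 [ 450 -377   -2]
scene call lid 0.34 [ 783 -141   -1]
scene call lid_handle 0.61 [ 448 -373   43]
scene call lid_handle 0.22 [610 349  -2]
scene call clip_a 0.66 [455 151  -4]
scene call clip_a 0.55 [422 -51   1]
scene call clip_a 0.49 [687 271 128]
scene call clip_a_bow 0.47 [420 120  12]
scene call rack 0.73 [612 349   2]
scene call buckle_1 0.72 [370 221  51]
scene call buckle_1 0.71 [686 265 127]
scene call buckle_1 0.71 [595 319 125]
scene call buckle_1 0.68 [257 222  50]
scene call buckle_1 0.46 [499 363 125]
scene call buckle_1 0.46 [456 157   1]
scene call buckle_1 0.34 [ 448 -375   43]
side call basket 0.79 [601 -66   1]
side call stud_left 0.68 [603  42 130]
side call stud_left 0.38 [ 787 -140    3]
side call lid 0.63 [ 454 -377    2]
side call lid_handle 0.92 [ 451 -383   38]
side call clip_a 0.65 [461 160  -1]
side call clip_a 0.57 [423 -48  -2]
side call clip_a_bow 0.72 [419 122   3]
side call clip_a_bow 0.49 [ 452 -383   38]
side call rack 0.87 [608 345   0]
side call buckle_1 0.91 [501 362 121]
side call buckle_1 0.85 [689 264 124]
side call buckle_1 0.73 [258 223  46]
side call buckle_1 0.56 [598 318 127]
side call buckle_1 0.56 [374 225  49]
```

View pics/scene0.png

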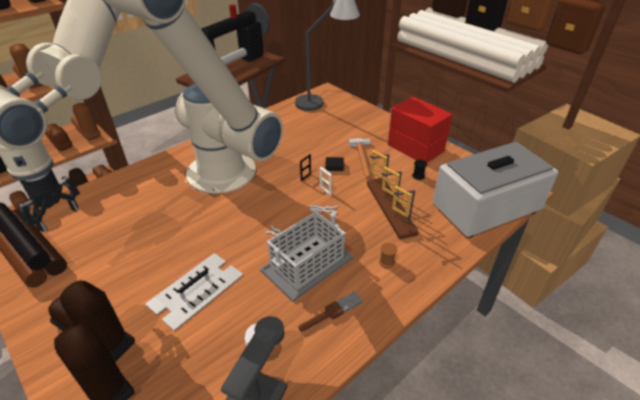

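View pics/side0.png

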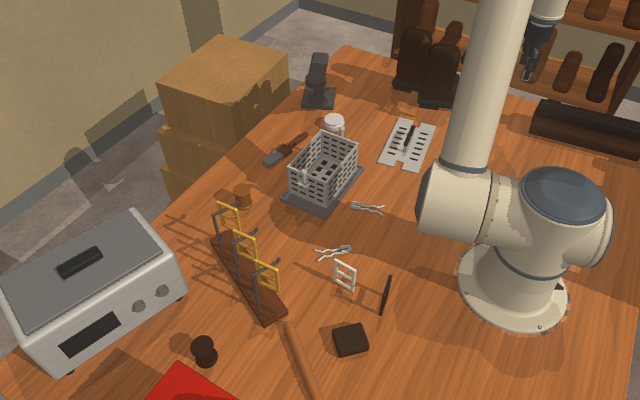

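```bash
python3 - <<'E'
from h import *
for c in ("scene","side"):
    T,im=shot(c)
    print(c,np.round(T,3).tolist(),viewer.camera_model(c)["fx"])
    for q in ["stud_right","clip_b","clip_b_bow","hammer","shoe_brush","spool_tan","polish_tin","heel_block"]: find(tip_of,c,T,q)
    for q in ["basket","lid","clip_a","buckle_1","rack","lid_handle"]:
        for d in outline_of(c,q):
            if d["score"]>.3:
                r=cv2.minAreaRect(np.argwhere(d["region"])[:,::-1].astype(np.float32)); print(q,round(d["score"],2),np.round(cv2.boxPoints(r)).astype(int).tolist())
E
```

```text
scene [[0.669, 0.483, -0.565, 1.319], [0.743, -0.439, 0.505, -0.651], [-0.004, -0.758, -0.653, 1.065], [0.0, 0.0, 0.0, 1.0]] 442.1701713084029
scene call stud_right 0.73 [ 603 -174  128]
scene call stud_right 0.57 [283 351   0]
scene call clip_b 0.48 [454 155  -2]
scene call clip_b 0.44 [420 -49   0]
scene call clip_b_bow 0.44 [471 -37   5]
scene call hammer 0.89 [331 470  -4]
scene call hammer 0.42 [603  43 127]
scene call hammer 0.37 [499 368 124]
scene call hammer 0.33 [285 350   0]
scene call shoe_brush 0.76 [ 782 -140    2]
scene call shoe_brush 0.52 [499 366 123]
scene call spool_tan 0.53 [765 129   0]
scene call polish_tin 0.53 [ 718 -340   -1]
scene call heel_block 0.58 [ 601 -172  132]
scene call heel_block 0.55 [284 352  -1]
scene call heel_block 0.35 [423 -53   1]
basket 0.68 [[248, 252], [326, 201], [362, 255], [284, 306]]
lid 0.88 [[145, 303], [217, 244], [242, 274], [170, 333]]
buckle_1 0.65 [[390, 214], [394, 186], [411, 188], [408, 216]]
buckle_1 0.62 [[369, 175], [372, 150], [387, 152], [384, 177]]
buckle_1 0.52 [[299, 155], [310, 155], [310, 179], [299, 179]]
buckle
[... 1150 characters left out ...]
437, 127], [416, 178]]
lid 0.56 [[196, 224], [239, 196], [307, 301], [264, 329]]
clip_a 0.53 [[315, 250], [350, 244], [352, 252], [316, 258]]
buckle_1 0.85 [[232, 229], [252, 225], [259, 258], [240, 262]]
buckle_1 0.85 [[332, 290], [334, 259], [357, 260], [355, 291]]
buckle_1 0.8 [[216, 201], [234, 197], [242, 228], [224, 233]]
buckle_1 0.7 [[377, 314], [388, 273], [393, 275], [383, 316]]
buckle_1 0.67 [[329, 247], [350, 243], [352, 251], [331, 256]]
buckle_1 0.64 [[247, 277], [256, 258], [288, 274], [279, 293]]
rack 0.91 [[198, 223], [237, 199], [303, 304], [264, 329]]
rack 0.55 [[281, 324], [292, 319], [324, 399], [312, 403]]
lid_handle 0.77 [[377, 162], [395, 111], [436, 126], [418, 177]]
```

The scene picture shows three brass buckles on the rack (about 377,163; 390,181; 401,201). The black (305,167) and white (325,181) look-alikes stand on the bench. The basket is at (305,245), the lid at (193,288), and the clips at (285,230) and (322,211). The side view agrees. I'll go above the far buckle first.

```bash
R='x'; python3 -m creep '[{"translation":[0,0,60],"rot":[0,0,0],"fingers":0},{"translation":[0,0,60],"rot":[0,0,0],"fingers":0},{"translation":[245,429,60],"rot":[0,0,0.4],"fingers":0},{"translation":[245,429,60],"rot":[0,0,0.4],"fingers":0},{"translation":[245,429,60],"rot":[0,0,0.4],"fingers":0},{"translation":[245,429,60],"rot":[0,0,0.4],"fingers":0},{"translation":[245,429,60],"rot":[0,0,0.4],"fingers":0},{"translation":[490,858,60],"rot":[0,0,0.764],"fingers":0},{"translation":[490,858,60],"rot":[0,0,0.764],"fingers":0},{"translation":[490,858,60],"rot":[0,0,0.764],"fingers":0}]' 40
python3 -c "from h import *;st()"
```

```text
time_s: 3.4
eef_pos: [0.3962, -0.2441, 0.2629]
orientation: [0.0, 0.855, 0.519, 0.0]
wrist_force: [0.4, -0.8, 0.0]
finger_gap: 0.996
grip_force: 0.0
3.4 [ 396.2 -244.1  262.9] [0.    0.855 0.519 0.   ] [-0.68  0.2   1.63  0.    1.31 -0.2 ] [ 0.4 -0.8  0. ] 0.9963743032742263 0.0
```

```bash
python3 -m creep '[{"translation":[291,509,0],"rot":[0,0,0],"fingers":0},{"translation":[291,509,0],"rot":[0,0,0],"fingers":0},{"translation":[291,509,0],"rot":[0,0,0],"fingers":0},{"translation":[291,509,0],"rot":[0,0,0],"fingers":0},{"translation":[291,509,0],"rot":[0,0,0],"fingers":0},{"translation":[291,509,0],"rot":[0,0,0],"fingers":0},{"translation":[291,509,0],"rot":[0,0,0],"fingers":0},{"translation":[291,509,0],"rot":[0,0,0],"fingers":0},{"translation":[291,509,0],"rot":[0,0,0],"fingers":0},{"translation":[291,509,0],"rot":[0,0,0],"fingers":0}]' >/dev/null
python3 - <<'E'
from h import *
st()
T,im=shot("wrist","w1"); print(np.round(T,2).tolist()); 
for q in ["buckle_1","rack","clip_a","clip_a_bow"]: find(tip_of,"wrist",T,q)
st()
E
```

```text
4.4 [644.4 190.4 262.7] [0.    0.856 0.516 0.   ] [ 0.2   0.52  1.13 -0.    1.49  0.68] [ 1.2 -0.8  0.4] 0.9993744480409491 0.0
[[0.88, -0.45, -0.13, 0.68], [-0.47, -0.85, -0.25, 0.26], [-0.0, 0.29, -0.96, 0.43], [0.0, 0.0, 0.0, 1.0]]
wrist call buckle_1 0.81 [688 265 127]
wrist call buckle_1 0.77 [503 364 124]
wrist call buckle_1 0.77 [255 223  45]
wrist call buckle_1 0.75 [369 220  47]
wrist call buckle_1 0.7 [596 317 125]
wrist call buckle_1 0.61 [601  40 132]
wrist call rack 0.7 [457 157   0]
wrist call rack 0.64 [610 350  -4]
wrist call clip_a 0.83 [423 -49   1]
wrist call clip_a 0.8 [457 155   1]
4.65 [643.4 188.1 262.3] [ 0.     0.856  0.516 -0.   ] [ 0.2   0.52  1.14 -0.    1.49  0.68] [ 0.3 -0.6  0. ] 1.000737511378115 0.0
```

View pics/w1.png

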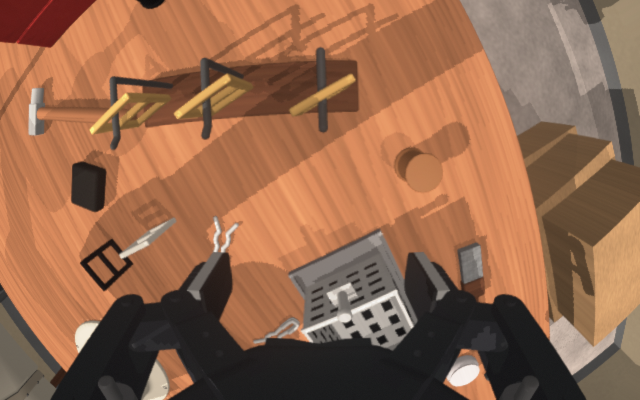

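```bash
cat >> h.py <<'E'
def ray(cam,T,px):
    m=viewer.camera_model(cam); u=(px[0]-m["cx"])/m["fx"]; v=(px[1]-m["cy"])/m["fy"]
    if cam=="wrist":
        r=np.hypot(u,v); d=np.array([u/r*np.sin(r),v/r*np.sin(r),np.cos(r)])
    else: d=np.array([u,v,1.])
    return T[:3,:3]@d
def onz(cam,T,px,z): d=ray(cam,T,px); return T[:3,3]+d*(z-T[2,3])/d[2]
E
python3 - <<'E'
from h import *
T,im=shot("wrist")
cv2.imwrite("pics/w1c.png",cv2.resize(im[30:160,70:370,::-1],None,fx=2.6,fy=2.6,interpolation=cv2.INTER_CUBIC))
for d in outline_of("wrist","buckle_1"):
    if d["score"]>.3:
        r=cv2.minAreaRect(np.argwhere(d["region"])[:,::-1].astype(np.float32)); b=cv2.boxPoints(r); print(round(d["score"],2),np.round(b).astype(int).tolist())
for a,b in [((291,111),(355,76)),((176,115),(240,77)),((90,131),(130,97))]:
    A,B=onz("wrist",T,a,.169)*1000,onz("wrist",T,b,.169)*1000; print(A.round(),B.round(),np.linalg.norm(A-B),np.degrees(np.arctan2(*(B-A)[1::-1])))
E
```

```text
0.76 [[85, 123], [150, 70], [172, 96], [107, 150]]
0.75 [[287, 105], [350, 68], [357, 80], [294, 117]]
0.69 [[171, 108], [238, 63], [254, 87], [187, 132]]
0.68 [[118, 252], [169, 211], [176, 220], [125, 261]]
0.6 [[78, 261], [110, 235], [134, 263], [102, 289]]
[657. 264. 169.] [719. 266. 169.] 61.648226453325854 1.6325201486693117
[565. 315. 169.] [633. 312. 169.] 68.27312542501353 -2.4137460657640104
[467. 360. 169.] [530. 358. 169.] 62.956005551689245 -1.4877380455674944
```

View pics/w1c.png

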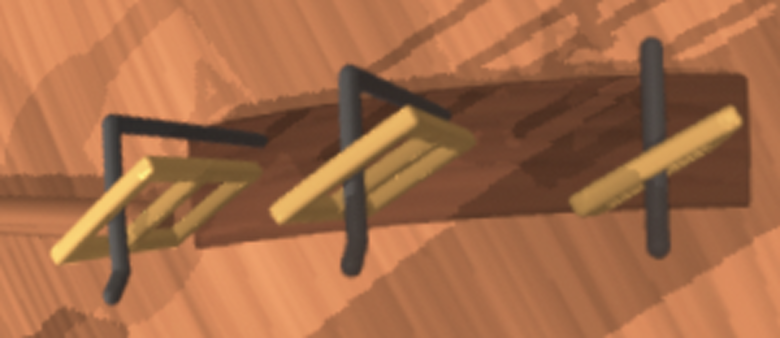

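The crop shows all three buckles with their flat faces turned square to world y (width along world x), crossing the hook arms at an angle, so the fingers must close along world x.

```bash
python3 -m creep '[{"translation":[45,77,0],"rot":[0,0,0.48],"fingers":0},{"translation":[45,77,0],"rot":[0,0,0.48],"fingers":0},{"translation":[45,77,0],"rot":[0,0,0.48],"fingers":0},{"translation":[45,77,0],"rot":[0,0,0.48],"fingers":0},{"translation":[45,77,0],"rot":[0,0,0.48],"fingers":0},{"translation":[45,77,-40],"rot":[0,0,0.48],"fingers":0},{"translation":[45,77,-70],"rot":[0,0,0.48],"fingers":0},{"translation":[45,77,-100],"rot":[0,0,0.48],"fingers":0},{"translation":[45,77,-125],"rot":[0,0,0.48],"fingers":0},{"translation":[45,77,-145],"rot":[0,0,0.48],"fingers":0}]' 60
python3 -m creep '[{"translation":[0,0,0],"rot":[0,0,0],"fingers":0},{"translation":[0,0,0],"rot":[0,0,0],"fingers":0}]' 
python3 - <<'E'
from h import *
T,im=shot("wrist","w2"); st()
find(tip_of,"wrist",T,"buckle_1")
E
```

```text
time_s: 5.75
eef_pos: [0.6879, 0.2637, 0.1165]
orientation: [-0.0, 0.711, 0.703, -0.0]
wrist_force: [0.1, 0.7, 0.0]
finger_gap: 1.003
grip_force: 0.0
time_s: 5.95
eef_pos: [0.6888, 0.2645, 0.1186]
orientation: [0.0, 0.71, 0.704, 0.0]
wrist_force: [-0.3, 0.5, 0.0]
finger_gap: 1.0
grip_force: 0.0
6.0 [689.3 264.8 119.3] [0.    0.71  0.704 0.001] [ 0.29  0.73  1.12 -0.    1.29  0.29] [ 0.3 -0.2  0.3] 1.0006805391464566 0.0
wrist call buckle_1 0.96 [596 319 122]
wrist call buckle_1 0.89 [258 223  46]
wrist call buckle_1 0.87 [502 361 124]
wrist call buckle_1 0.81 [374 222  46]
wrist call buckle_1 0.63 [690 265 129]
```

View pics/w2.png

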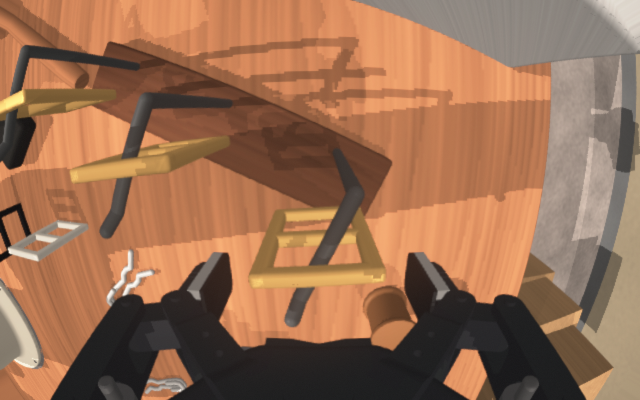

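The picture shows the buckle centred between the open fingers (bar from 252 to 384, row 275). I'll close, lift and draw it off.

```bash
python3 -m creep '[{"translation":[0,0,0],"rot":[0,0,0],"fingers":255},{"translation":[0,0,0],"rot":[0,0,0],"fingers":255},{"translation":[0,0,0],"rot":[0,0,0],"fingers":255},{"translation":[0,0,0],"rot":[0,0,0],"fingers":255},{"translation":[0,0,0],"rot":[0,0,0],"fingers":255},{"translation":[0,0,0],"rot":[0,0,0],"fingers":255},{"translation":[0,0,0],"rot":[0,0,0],"fingers":255},{"translation":[0,0,0],"rot":[0,0,0],"fingers":255}]' 60
python3 -m creep '[{"translation":[0,0,7],"rot":[0,0,0],"fingers":255},{"translation":[0,0,15],"rot":[0,0,0],"fingers":255},{"translation":[0,0,15],"rot":[0,0,0],"fingers":255},{"translation":[0,0,15],"rot":[0,0,0],"fingers":255},{"translation":[-6,-11,15],"rot":[0,0,0],"fingers":255},{"translation":[-12,-22,15],"rot":[0,0,0],"fingers":255},{"translation":[-18,-33,15],"rot":[0,0,0],"fingers":255},{"translation":[-24,-44,15],"rot":[0,0,0],"fingers":255},{"translation":[-30,-58,20],"rot":[0,0,0],"fingers":255},{"translation":[-36,-70,30],"rot":[0,0,0],"fingers":255}]'
python3 - <<'E'
from h import *
T,im=shot("wrist","w3"); st()
E
```

```text
time_s: 6.85
eef_pos: [0.69, 0.2655, 0.1192]
orientation: [0.001, 0.709, 0.705, 0.001]
wrist_force: [2.5, -1.9, 7.0]
finger_gap: 0.711
grip_force: 63.4
time_s: 7.85
eef_pos: [0.6516, 0.1938, 0.1476]
orientation: [-0.0, 0.709, 0.705, -0.001]
wrist_force: [0.1, 1.1, -1.6]
finger_gap: 0.7
grip_force: 65.1
7.9 [652.  192.4 150. ] [0.001 0.71  0.705 0.   ] [ 0.2   0.62  1.26 -0.    1.26  0.21] [ 0.9 -1.1  0.9] 0.7051804686942614 65.19176079891622
```

View pics/w3.png

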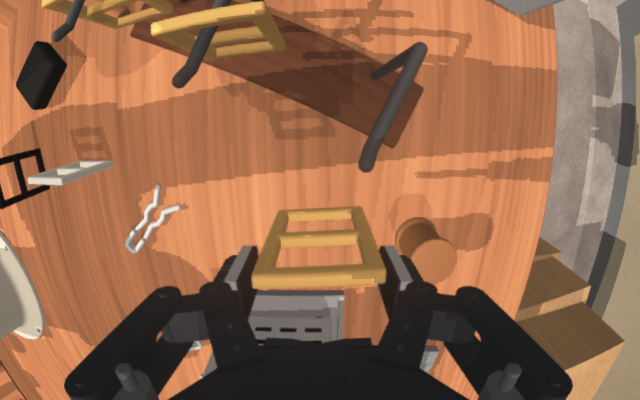

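Buckle 1 is off the hook and held upright (bar at 255–385, row 275). Now I'll carry it to the basket, turned by 90°.

```bash
python3 -m creep '[{"translation":[0,0,50],"rot":[0,0,-0.15],"fingers":255},{"translation":[-27,-257,55],"rot":[0,0,-0.3],"fingers":255},{"translation":[-27,-257,55],"rot":[0,0,-0.45],"fingers":255},{"translation":[-27,-257,55],"rot":[0,0,-0.6],"fingers":255},{"translation":[-27,-257,55],"rot":[0,0,-0.75],"fingers":255},{"translation":[-27,-257,55],"rot":[0,0,-0.9],"fingers":255},{"translation":[-27,-257,55],"rot":[0,0,-1.05],"fingers":255},{"translation":[-27,-257,55],"rot":[0,0,-1.2],"fingers":255},{"translation":[-27,-257,55],"rot":[0,0,-1.35],"fingers":255},{"translation":[-27,-257,55],"rot":[0,0,-1.5],"fingers":255}]'
python3 -m creep '[{"translation":[0,0,0],"rot":[0,0,-0.07],"fingers":255},{"translation":[0,0,0],"rot":[0,0,-0.07],"fingers":255}]' >/dev/null
python3 - <<'E'
from h import *
T,im=shot("wrist"); st()
for q in ["stud_left","stud_right","basket"]: find(tip_of,"wrist",T,q)
for c in ("scene","side"):
    T,im=shot(c)
    for q in ["stud_left","stud_right","basket"]: find(tip_of,c,T,q,.5)
E
```

```text
time_s: 8.9
eef_pos: [0.6255, -0.0623, 0.2035]
orientation: [0.0, 1.0, 0.029, 0.001]
wrist_force: [-0.4, 0.7, -1.9]
finger_gap: 0.708
grip_force: 66.5
9.15 [625.6 -62.  203.3] [ 0.     1.    -0.002  0.   ] [-0.19  0.5   1.34  0.    1.31  1.38] [-0.3 -0.2 -1.1] 0.707034007393176 66.52559562586248
wrist call stud_left 0.85 [601  42 129]
wrist call stud_right 0.56 [ 603 -178  132]
scene call stud_left 0.8 [603  44 129]
scene call stud_left 0.72 [596 316 126]
scene call stud_right 0.94 [ 603 -173  132]
scene call stud_right 0.61 [420 120  10]
scene call basket 0.57 [598 -62   1]
side call stud_left 0.86 [602  43 128]
side call stud_right 0.61 [ 609 -177  129]
side call basket 0.65 [603 -66  -1]
```

```bash
python3 -m creep '[{"translation":[0,-4,-50],"rot":[0,0,0],"fingers":255},{"translation":[0,-4,-85],"rot":[0,0,0],"fingers":255},{"translation":[0,-4,-110],"rot":[0,0,0],"fingers":255},{"translation":[0,-4,-123],"rot":[0,0,0],"fingers":255},{"translation":[0,-4,-123],"rot":[0,0,0],"fingers":255},{"translation":[0,-4,-123],"rot":[0,0,0],"fingers":30},{"translation":[0,-4,-123],"rot":[0,0,0],"fingers":30},{"translation":[0,-4,-123],"rot":[0,0,0],"fingers":30},{"translation":[0,-4,-123],"rot":[0,0,0],"fingers":30},{"translation":[0,-4,-123],"rot":[0,0,0],"fingers":30}]'
python3 -m creep '[{"translation":[0,0,40],"rot":[0,0,0],"fingers":30},{"translation":[0,0,80],"rot":[0,0,0],"fingers":0},{"translation":[0,0,130],"rot":[0,0,0],"fingers":0},{"translation":[0,0,170],"rot":[0,0,0],"fingers":0},{"translation":[0,0,170],"rot":[0,0,0.15],"fingers":0}]' 
python3 - <<'E'
from h import *
T,im=shot("wrist"); st(); T,im=shot("scene")
find(tip_of,"scene",T,"buckle_1")
E
```

```text
time_s: 10.7
eef_pos: [0.6258, -0.0657, 0.0801]
orientation: [0.0, 1.0, -0.003, 0.0]
wrist_force: [-0.2, -0.6, 0.3]
finger_gap: 0.88
grip_force: 0.0
time_s: 11.2
eef_pos: [0.6282, -0.0662, 0.256]
orientation: [0.001, 0.997, 0.072, 0.005]
wrist_force: [0.7, -0.5, 0.9]
finger_gap: 0.999
grip_force: 0.0
11.25 [627. -66. 253.] [0.001 0.997 0.08  0.003] [-0.2   0.46  1.27  0.    1.41  1.21] [-0.4 -0.  -0.3] 1.0001574175246455 0.0
scene call buckle_1 0.56 [595 318 125]
scene call buckle_1 0.5 [626 -65  69]
scene call buckle_1 0.5 [372 224  49]
scene call buckle_1 0.45 [502 366 127]
```

```bash
python3 -m creep '[{"translation":[-29,382,0],"rot":[0,0,0.14],"fingers":0},{"translation":[-29,382,0],"rot":[0,0,0.28],"fingers":0},{"translation":[-29,382,0],"rot":[0,0,0.42],"fingers":0},{"translation":[-29,382,0],"rot":[0,0,0.56],"fingers":0},{"translation":[-29,382,0],"rot":[0,0,0.7],"fingers":0},{"translation":[-29,382,0],"rot":[0,0,0.84],"fingers":0},{"translation":[-29,382,0],"rot":[0,0,0.98],"fingers":0},{"translation":[-29,382,0],"rot":[0,0,1.12],"fingers":0},{"translation":[-29,382,0],"rot":[0,0,1.26],"fingers":0},{"translation":[-29,382,0],"rot":[0,0,1.41],"fingers":0}]'
python3 -m creep '[{"translation":[0,0,0],"rot":[0,0,0],"fingers":0},{"translation":[0,0,0],"rot":[0,0,0],"fingers":0}]' >/dev/null
python3 - <<'E'
from h import *
T,im=shot("wrist"); st()
find(tip_of,"wrist",T,"buckle_1")
E
```

```text
time_s: 12.35
eef_pos: [0.5955, 0.3174, 0.2477]
orientation: [-0.001, 0.712, 0.702, -0.001]
wrist_force: [-0.2, -1.4, -0.4]
finger_gap: 1.002
grip_force: 0.0
12.6 [596.4 315.9 248.9] [-0.     0.715  0.699 -0.001] [0.4  0.53 1.14 0.   1.47 0.42] [-0.6  0.6 -0. ] 1.0008747255031116 0.0
wrist call buckle_1 0.9 [504 360 122]
wrist call buckle_1 0.73 [598 316 122]
wrist call buckle_1 0.71 [255 222  45]
wrist call buckle_1 0.57 [372 225  47]
```

Aligned. Descend, close, lift, draw off.

```bash
python3 -m creep '[{"translation":[1,0,-40],"rot":[0,0,0.02],"fingers":0},{"translation":[1,0,-70],"rot":[0,0,0.02],"fingers":0},{"translation":[1,0,-100],"rot":[0,0,0.02],"fingers":0},{"translation":[1,0,-120],"rot":[0,0,0.02],"fingers":0},{"translation":[1,0,-130],"rot":[0,0,0.02],"fingers":0},{"translation":[1,0,-130],"rot":[0,0,0.02],"fingers":0},{"translation":[1,0,-130],"rot":[0,0,0.02],"fingers":255},{"translation":[1,0,-130],"rot":[0,0,0.02],"fingers":255},{"translation":[1,0,-130],"rot":[0,0,0.02],"fingers":255},{"translation":[1,0,-130],"rot":[0,0,0.02],"fingers":255}]'
python3 -m creep '[{"translation":[0,0,0],"rot":[0,0,0],"fingers":255},{"translation":[0,0,0],"rot":[0,0,0],"fingers":255},{"translation":[0,0,0],"rot":[0,0,0],"fingers":255}]'
python3 -m creep '[{"translation":[0,0,7],"rot":[0,0,0],"fingers":255},{"translation":[0,0,15],"rot":[0,0,0],"fingers":255},{"translation":[0,0,15],"rot":[0,0,0],"fingers":255},{"translation":[0,0,15],"rot":[0,0,0],"fingers":255},{"translation":[-6,-11,15],"rot":[0,0,0],"fingers":255},{"translation":[-12,-22,15],"rot":[0,0,0],"fingers":255},{"translation":[-18,-33,15],"rot":[0,0,0],"fingers":255},{"translation":[-24,-44,15],"rot":[0,0,0],"fingers":255},{"translation":[-30,-58,20],"rot":[0,0,0],"fingers":255},{"translation":[-36,-70,30],"rot":[0,0,0],"fingers":255}]'
```

```text
time_s: 13.65
eef_pos: [0.599, 0.3167, 0.1216]
orientation: [0.001, 0.706, 0.708, 0.002]
wrist_force: [1.6, -0.5, 5.8]
finger_gap: 0.705
grip_force: 63.3
time_s: 13.95
eef_pos: [0.599, 0.3167, 0.1216]
orientation: [0.001, 0.706, 0.708, 0.002]
wrist_force: [1.9, -1.2, 5.7]
finger_gap: 0.707
grip_force: 63.3
time_s: 14.95
eef_pos: [0.5606, 0.2448, 0.1496]
orientation: [-0.0, 0.706, 0.708, -0.001]
wrist_force: [0.3, -0.4, -1.9]
finger_gap: 0.701
grip_force: 65.0
```

```bash
python3 -m creep '[{"translation":[0,0,50],"rot":[0,0,-0.15],"fingers":255},{"translation":[16,-311,55],"rot":[0,0,-0.3],"fingers":255},{"translation":[16,-311,55],"rot":[0,0,-0.45],"fingers":255},{"translation":[16,-311,55],"rot":[0,0,-0.6],"fingers":255},{"translation":[16,-311,55],"rot":[0,0,-0.75],"fingers":255},{"translation":[16,-311,55],"rot":[0,0,-0.9],"fingers":255},{"translation":[16,-311,55],"rot":[0,0,-1.05],"fingers":255},{"translation":[16,-311,55],"rot":[0,0,-1.2],"fingers":255},{"translation":[16,-311,55],"rot":[0,0,-1.35],"fingers":255},{"translation":[16,-311,55],"rot":[0,0,-1.5],"fingers":255}]' >/dev/null
python3 -m creep '[{"translation":[0,0,0],"rot":[0,0,-0.07],"fingers":255},{"translation":[0,0,0],"rot":[0,0,-0.07],"fingers":255},{"translation":[0,0,0],"rot":[0,0,-0.07],"fingers":255}]'
python3 - <<'E'
from h import *
T,im=shot("scene")
find(tip_of,"scene",T,"buckle_1"); st()
E
```

```text
time_s: 16.25
eef_pos: [0.5774, -0.065, 0.2052]
orientation: [0.0, 1.0, 0.004, 0.0]
wrist_force: [-0.5, 0.1, -1.2]
finger_gap: 0.703
grip_force: 66.2
scene call buckle_1 0.74 [580 -67 207]
scene call buckle_1 0.62 [628 -66  72]
scene call buckle_1 0.59 [500 365 125]
scene call buckle_1 0.52 [369 221  48]
16.35 [577.5 -64.8 204.9] [0.    1.    0.003 0.   ] [-0.21  0.43  1.45 -0.    1.26  1.35] [-0.2 -1.  -2.9] 0.7039232892514273 66.15683899261057
```

```bash
python3 -m creep '[{"translation":[0,-1,-50],"rot":[0,0,0],"fingers":255},{"translation":[0,-1,-85],"rot":[0,0,0],"fingers":255},{"translation":[0,-1,-112],"rot":[0,0,0],"fingers":255},{"translation":[0,-1,-126],"rot":[0,0,0],"fingers":255},{"translation":[0,-1,-126],"rot":[0,0,0],"fingers":255},{"translation":[0,-1,-126],"rot":[0,0,0],"fingers":30},{"translation":[0,-1,-126],"rot":[0,0,0],"fingers":30},{"translation":[0,-1,-126],"rot":[0,0,0],"fingers":30},{"translation":[0,-1,-126],"rot":[0,0,0],"fingers":30},{"translation":[0,-1,-126],"rot":[0,0,0],"fingers":30}]'
python3 -m creep '[{"translation":[0,0,40],"rot":[0,0,0],"fingers":30},{"translation":[0,0,80],"rot":[0,0,0],"fingers":0},{"translation":[0,0,130],"rot":[0,0,0],"fingers":0},{"translation":[0,0,170],"rot":[0,0,0],"fingers":0},{"translation":[0,0,170],"rot":[0,0,0],"fingers":0}]' 
python3 -m creep '[{"translation":[-77,426,0],"rot":[0,0,0.15],"fingers":0},{"translation":[-77,426,0],"rot":[0,0,0.3],"fingers":0},{"translation":[-77,426,0],"rot":[0,0,0.45],"fingers":0},{"translation":[-77,426,0],"rot":[0,0,0.6],"fingers":0},{"translation":[-77,426,0],"rot":[0,0,0.75],"fingers":0},{"translation":[-77,426,0],"rot":[0,0,0.9],"fingers":0},{"translation":[-77,426,0],"rot":[0,0,1.05],"fingers":0},{"translation":[-77,426,0],"rot":[0,0,1.2],"fingers":0},{"translation":[-77,426,0],"rot":[0,0,1.35],"fingers":0},{"translation":[-77,426,0],"rot":[0,0,1.5],"fingers":0}]' >/dev/null
python3 -m creep '[{"translation":[0,0,0],"rot":[0,0,0.07],"fingers":0},{"translation":[0,0,0],"rot":[0,0,0.07],"fingers":0},{"translation":[0,0,0],"rot":[0,0,0.07],"fingers":0}]' >/dev/null
python3 - <<'E'
from h import *
st();T,im=shot("wrist")
find(tip_of,"wrist",T,"buckle_1"); st()
T,im=shot("scene"); find(tip_of,"scene",T,"buckle_1")
E
```

```text
time_s: 17.35
eef_pos: [0.5778, -0.0657, 0.079]
orientation: [0.0, 1.0, 0.002, 0.0]
wrist_force: [0.7, 0.3, -0.5]
finger_gap: 0.88
grip_force: 0.0
time_s: 17.85
eef_pos: [0.5802, -0.0662, 0.2546]
orientation: [0.001, 1.0, 0.002, 0.005]
wrist_force: [0.7, -0.5, -0.8]
finger_gap: 1.005
grip_force: 0.0
19.15 [500.6 360.1 248.5] [-0.     0.707  0.708 -0.   ] [ 0.53  0.44  1.3  -0.    1.4   0.53] [0.1 0.6 0. ] 0.9958844030028312 0.0
wrist call buckle_1 0.97 [259 221  47]
wrist call buckle_1 0.81 [505 364 124]
wrist call buckle_1 0.59 [370 225  46]
19.25 [500.7 360.  248.5] [-0.     0.707  0.708 -0.   ] [0.53 0.44 1.3  0.   1.4  0.53] [ 0.4  0.6 -0.5] 1.0007395241006733 0.0
scene call buckle_1 0.77 [371 223  49]
scene call buckle_1 0.59 [628 -66  68]
scene call buckle_1 0.58 [582 -68  69]
scene call buckle_1 0.53 [499 365 125]
scene call buckle_1 0.49 [255 222  49]
```

```bash
python3 -m creep '[{"translation":[1,2,-40],"rot":[0,0,0],"fingers":0},{"translation":[1,2,-70],"rot":[0,0,0],"fingers":0},{"translation":[1,2,-100],"rot":[0,0,0],"fingers":0},{"translation":[1,2,-120],"rot":[0,0,0],"fingers":0},{"translation":[1,2,-130],"rot":[0,0,0],"fingers":0},{"translation":[1,2,-130],"rot":[0,0,0],"fingers":0},{"translation":[1,2,-130],"rot":[0,0,0],"fingers":255},{"translation":[1,2,-130],"rot":[0,0,0],"fingers":255},{"translation":[1,2,-130],"rot":[0,0,0],"fingers":255},{"translation":[1,2,-130],"rot":[0,0,0],"fingers":255}]'
python3 -m creep '[{"translation":[0,0,0],"rot":[0,0,0],"fingers":255},{"translation":[0,0,0],"rot":[0,0,0],"fingers":255},{"translation":[0,0,0],"rot":[0,0,0],"fingers":255}]'
python3 -m creep '[{"translation":[0,0,7],"rot":[0,0,0],"fingers":255},{"translation":[0,0,15],"rot":[0,0,0],"fingers":255},{"translation":[0,0,15],"rot":[0,0,0],"fingers":255},{"translation":[0,0,15],"rot":[0,0,0],"fingers":255},{"translation":[-6,-11,15],"rot":[0,0,0],"fingers":255},{"translation":[-12,-22,15],"rot":[0,0,0],"fingers":255},{"translation":[-18,-33,15],"rot":[0,0,0],"fingers":255},{"translation":[-24,-44,15],"rot":[0,0,0],"fingers":255},{"translation":[-30,-58,20],"rot":[0,0,0],"fingers":255},{"translation":[-36,-70,30],"rot":[0,0,0],"fingers":255}]'
```

```text
time_s: 20.35
eef_pos: [0.503, 0.3628, 0.1204]
orientation: [0.001, 0.706, 0.708, 0.002]
wrist_force: [3.4, -1.2, 5.6]
finger_gap: 0.703
grip_force: 63.2
time_s: 20.65
eef_pos: [0.503, 0.3628, 0.1204]
orientation: [0.001, 0.706, 0.708, 0.002]
wrist_force: [3.2, -0.9, 5.9]
finger_gap: 0.704
grip_force: 63.2
time_s: 21.65
eef_pos: [0.4646, 0.2907, 0.1487]
orientation: [-0.0, 0.706, 0.708, -0.001]
wrist_force: [-1.2, -0.2, -1.2]
finger_gap: 0.71
grip_force: 65.1
```

```bash
python3 -m creep '[{"translation":[0,0,60],"rot":[0,0,-0.15],"fingers":255},{"translation":[137,-357,60],"rot":[0,0,-0.3],"fingers":255},{"translation":[137,-357,60],"rot":[0,0,-0.45],"fingers":255},{"translation":[137,-357,60],"rot":[0,0,-0.6],"fingers":255},{"translation":[137,-357,60],"rot":[0,0,-0.75],"fingers":255},{"translation":[137,-357,60],"rot":[0,0,-0.9],"fingers":255},{"translation":[137,-357,60],"rot":[0,0,-1.05],"fingers":255},{"translation":[137,-357,60],"rot":[0,0,-1.2],"fingers":255},{"translation":[137,-357,60],"rot":[0,0,-1.35],"fingers":255},{"translation":[137,-357,60],"rot":[0,0,-1.5],"fingers":255}]'
python3 -m creep '[{"translation":[0,0,0],"rot":[0,0,-0.07],"fingers":255},{"translation":[0,0,0],"rot":[0,0,-0.07],"fingers":255},{"translation":[0,0,0],"rot":[0,0,-0.07],"fingers":255}]'
python3 -c "from h import *;st()"
```

```text
time_s: 22.65
eef_pos: [0.6035, -0.0694, 0.2095]
orientation: [0.001, 0.999, 0.032, 0.001]
wrist_force: [-0.4, 1.8, -1.5]
finger_gap: 0.703
grip_force: 66.4
time_s: 22.95
eef_pos: [0.6023, -0.0649, 0.2092]
orientation: [0.0, 1.0, 0.004, 0.0]
wrist_force: [0.4, 0.3, -1.9]
finger_gap: 0.708
grip_force: 66.4
22.95 [602.3 -64.9 209.2] [0.    1.    0.004 0.   ] [-0.21  0.46  1.39 -0.    1.29  1.36] [ 0.4  0.3 -1.9] 0.7084549545989336 66.38553064316511
```

```bash
python3 -m creep '[{"translation":[0,0,-50],"rot":[0,0,0],"fingers":255},{"translation":[0,0,-85],"rot":[0,0,0],"fingers":255},{"translation":[0,0,-112],"rot":[0,0,0],"fingers":255},{"translation":[0,0,-129],"rot":[0,0,0],"fingers":255},{"translation":[0,0,-129],"rot":[0,0,0],"fingers":255},{"translation":[0,0,-129],"rot":[0,0,0],"fingers":30},{"translation":[0,0,-129],"rot":[0,0,0],"fingers":30},{"translation":[0,0,-129],"rot":[0,0,0],"fingers":30},{"translation":[0,0,-129],"rot":[0,0,0],"fingers":30},{"translation":[0,0,-129],"rot":[0,0,0],"fingers":30}]'
python3 -m creep '[{"translation":[0,0,40],"rot":[0,0,0],"fingers":30},{"translation":[0,0,80],"rot":[0,0,0],"fingers":0},{"translation":[0,0,130],"rot":[0,0,0],"fingers":0},{"translation":[-150,-300,170],"rot":[0,0,0],"fingers":0},{"translation":[-150,-300,170],"rot":[0,0,0],"fingers":0},{"translation":[-150,-300,170],"rot":[0,0,0],"fingers":0},{"translation":[-150,-300,170],"rot":[0,0,0],"fingers":0},{"translation":[-150,-300,170],"rot":[0,0,0],"fingers":0},{"translation":[-150,-300,170],"rot":[0,0,0],"fingers":0},{"translation":[-150,-300,170],"rot":[0,0,0],"fingers":0}]' 
python3 -m creep '[{"translation":[0,0,0],"rot":[0,0,0],"fingers":0},{"translation":[0,0,0],"rot":[0,0,0],"fingers":0},{"translation":[0,0,0],"rot":[0,0,0],"fingers":0}]' >/dev/null
python3 - <<'E'
from h import *
T,im=shot("wrist","w4"); st()
for q in ("lid","lid_handle"): find(tip_of,"wrist",T,q)
for d in outline_of("wrist","lid")[:2]:
    r=cv2.minAreaRect(np.argwhere(d["region"])[:,::-1].astype(np.float32)); b=cv2.boxPoints(r); print(d["score"],b.round().tolist())
for c in ("scene","side"):
    T,im=shot(c); find(tip_of,c,T,"buckle_1")
E
```

```text
time_s: 23.95
eef_pos: [0.6028, -0.0648, 0.0801]
orientation: [0.0, 1.0, 0.002, 0.0]
wrist_force: [-0.1, 0.3, -0.2]
finger_gap: 0.885
grip_force: 0.0
time_s: 24.95
eef_pos: [0.451, -0.3671, 0.2502]
orientation: [0.0, 1.0, 0.002, 0.0]
wrist_force: [0.3, 1.1, -0.9]
finger_gap: 0.999
grip_force: 0.0
25.3 [ 453.  -363.6  249.5] [-0.     1.     0.003 -0.   ] [-0.78  0.39  1.39  0.    1.36  0.79] [0.1 0.6 0.7] 0.9967816294583705 0.0
wrist call lid 0.66 [ 450 -374   -3]
wrist call lid_handle 0.62 [ 449 -376   39]
0.56 [[227.0, 129.0], [412.0, 105.0], [425.0, 203.0], [240.0, 227.0]]
scene call buckle_1 0.76 [257 223  50]
scene call buckle_1 0.73 [601 -63  68]
scene call buckle_1 0.69 [372 222  48]
scene call buckle_1 0.68 [579 -68  68]
scene call buckle_1 0.54 [627 -66  73]
side call buckle_1 0.7 [603 -65  66]
side call buckle_1 0.69 [626 -68  68]
side call buckle_1 0.66 [372 226  47]
side call buckle_1 0.55 [259 222  46]
side call buckle_1 0.43 [582 -71  68]
side call buckle_1 0.24 [ 454 -382   36]
```

View pics/w4.png

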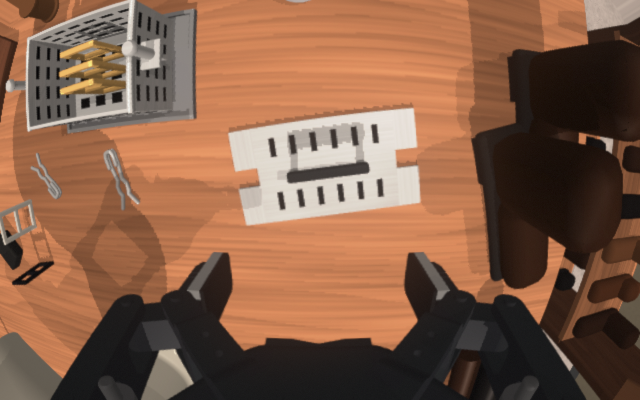

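The wrist view shows the three buckles in the basket and the lid flat, with its handle from (288,177) to (368,168). I'll compute its pose from the corners.

```bash
python3 - <<'E'
from h import *
T=np.array(viewer.camera_model("wrist")["T"])
C=[onz("wrist",T,p,.005)*1000 for p in [(229,134),(412,107),(421,202),(246,224)]]
print(np.round(C),np.mean(C,0))
for a,b in [(0,1),(3,2)]: d=C[b]-C[a]; print(np.linalg.norm(d),np.degrees(np.arctan2(d[1],d[0])))
A,B=[onz("wrist",T,p,.045)*1000 for p in [(288,173),(368,164)]]; d=B-A; print(A,B,(A+B)/2,np.linalg.norm(d),np.degrees(np.arctan2(d[1],d[0])))
N=[onz("wrist",T,p,.005)*1000 for p in [(259,179),(398,159)]]; d=N[1]-N[0]; print(N,np.linalg.norm(d),np.degrees(np.arctan2(d[1],d[0])))
E
```

```text
[[ 497. -242.    5.]
 [ 536. -491.    5.]
 [ 401. -514.    5.]
 [ 366. -260.    5.]] [ 449.81176046 -376.87891178    5.        ]
252.51147098192578 -81.04521491059853
257.0900915074208 -82.12017292469108
[ 449.43176839 -327.10823422   45.        ] [ 461.67157695 -425.96910871   45.        ] [ 455.55167267 -376.53867147   45.        ] 99.6156886118281 -82.94221570139713
[array([ 432.89418828, -282.44239822,    5.        ]), array([ 462.89016436, -474.70906336,    5.        ])] 194.592469286751 -81.13263263462665
```

```bash
python3 -m creep '[{"translation":[0,-14,0],"rot":[0,0,0.15],"fingers":0},{"translation":[0,-14,0],"rot":[0,0,0.3],"fingers":0},{"translation":[0,-14,0],"rot":[0,0,0.45],"fingers":0},{"translation":[0,-14,0],"rot":[0,0,0.6],"fingers":0},{"translation":[0,-14,0],"rot":[0,0,0.75],"fingers":0},{"translation":[0,-14,0],"rot":[0,0,0.9],"fingers":0},{"translation":[0,-14,0],"rot":[0,0,1.05],"fingers":0},{"translation":[0,-14,0],"rot":[0,0,1.2],"fingers":0},{"translation":[0,-14,0],"rot":[0,0,1.35],"fingers":0},{"translation":[0,-14,0],"rot":[0,0,1.5],"fingers":0}]' >/dev/null
python3 -m creep '[{"translation":[0,0,0],"rot":[0,0,0.15],"fingers":0},{"translation":[0,0,-50],"rot":[0,0,0.22],"fingers":0},{"translation":[0,0,-100],"rot":[0,0,0.22],"fingers":0},{"translation":[0,0,-130],"rot":[0,0,0.22],"fingers":0},{"translation":[0,0,-130],"rot":[0,0,0.22],"fingers":0},{"translation":[0,0,-130],"rot":[0,0,0.22],"fingers":0}]'
python3 - <<'E'
from h import *
T,im=shot("wrist","w5"); st()
for q in ("lid","lid_handle"): find(tip_of,"wrist",T,q)
E
```

```text
time_s: 27.25
eef_pos: [0.4529, -0.3789, 0.1203]
orientation: [0.0, 0.651, 0.759, -0.0]
wrist_force: [-0.1, -0.0, 1.0]
finger_gap: 1.001
grip_force: 0.0
27.3 [ 453.4 -379.5  121.3] [ 0.001  0.651  0.759 -0.   ] [-0.8   0.53  1.53  0.    1.08 -0.95] [ 0.9 -0.1  0.7] 0.9983183850257956 0.0
wrist call lid 0.68 [ 451 -373   -3]
wrist call lid_handle 0.62 [ 447 -376   37]
```

View pics/w5.png

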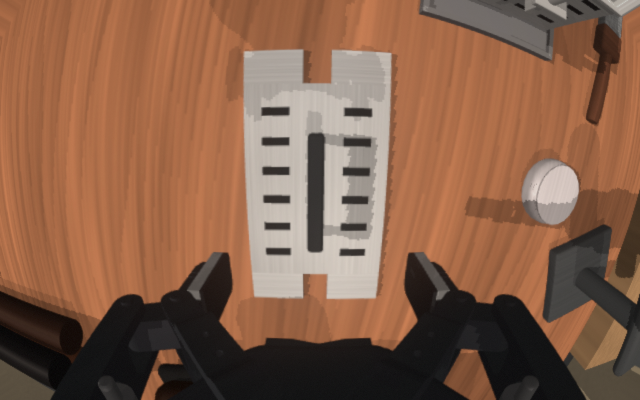

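```bash
python3 - <<'E'
from h import *
T=np.array(viewer.camera_model("wrist")["T"])
A,B=[onz("wrist",T,p,.045)*1000 for p in [(316,133),(315,251)]]; d=B-A; print(A,B,(A+B)/2,np.linalg.norm(d),np.degrees(np.arctan2(d[1],d[0])))
N=[onz("wrist",T,p,.005)*1000 for p in [(317,82),(315,274)]];d=N[1]-N[0]; print(N,(N[0]+N[1])/2,np.linalg.norm(d),np.degrees(np.arctan2(d[1],d[0])))
E
```

```text
[ 443.28655915 -324.73572656   45.        ] [ 458.08782861 -426.09992164   45.        ] [ 450.68719388 -375.4178241    45.        ] 102.43914105827912 -81.69234424683617
[array([ 437.13808912, -280.7113951 ,    5.        ]), array([ 464.87748324, -472.53805504,    5.        ])] [ 451.00778618 -376.62472507    5.        ] 193.82193233141217 -81.77169205282914
```

```bash
python3 -m creep '[{"translation":[-2,3,-40],"rot":[0,0,-0.01],"fingers":0},{"translation":[-2,3,-75],"rot":[0,0,-0.01],"fingers":0},{"translation":[-2,3,-95],"rot":[0,0,-0.01],"fingers":0},{"translation":[-2,3,-101],"rot":[0,0,-0.01],"fingers":0},{"translation":[-2,3,-101],"rot":[0,0,-0.01],"fingers":255},{"translation":[-2,3,-101],"rot":[0,0,-0.01],"fingers":255},{"translation":[-2,3,-101],"rot":[0,0,-0.01],"fingers":255},{"translation":[-2,3,-101],"rot":[0,0,-0.01],"fingers":255},{"translation":[-2,3,-101],"rot":[0,0,-0.01],"fingers":255},{"translation":[-2,3,-101],"rot":[0,0,-0.01],"fingers":255}]' 90
python3 -m creep '[{"translation":[0,0,0],"rot":[0,0,0],"fingers":255},{"translation":[0,0,0],"rot":[0,0,0],"fingers":255},{"translation":[0,0,0],"rot":[0,0,0],"fingers":255},{"translation":[0,0,0],"rot":[0,0,0],"fingers":255},{"translation":[0,0,0],"rot":[0,0,0],"fingers":255}]'
python3 -c "from h import *;st()"
```

```text
time_s: 28.4
eef_pos: [0.4507, -0.3758, 0.0189]
orientation: [0.0, 0.654, 0.756, -0.0]
wrist_force: [-0.4, 0.5, 0.0]
finger_gap: 0.007
grip_force: 0.0
time_s: 28.9
eef_pos: [0.4506, -0.3757, 0.0186]
orientation: [-0.0, 0.654, 0.756, -0.0]
wrist_force: [-0.9, -0.1, 0.2]
finger_gap: 0.001
grip_force: 0.0
28.9 [ 450.6 -375.7   18.6] [-0.     0.654  0.756 -0.   ] [-0.8   0.67  1.62 -0.    0.85 -0.94] [-0.9 -0.1  0.2] 0.000693542662246571 0.0
```

```bash
python3 - <<'E'
from h import *
T,im=shot("wrist","w6"); st()
T,im=shot("side"); find(tip_of,"side",T,"lid_handle"); find(tip_of,"side",T,"lid")
E
```

```text
28.95 [ 450.6 -375.7   18.6] [-0.     0.654  0.756  0.   ] [-0.8   0.67  1.62  0.    0.85 -0.94] [-0.9 -0.1 -0.3] 0.00289963506578271 0.0
side call lid_handle 0.75 [ 449 -379   37]
side call lid 0.73 [ 452 -372    1]
```

View pics/w6.png

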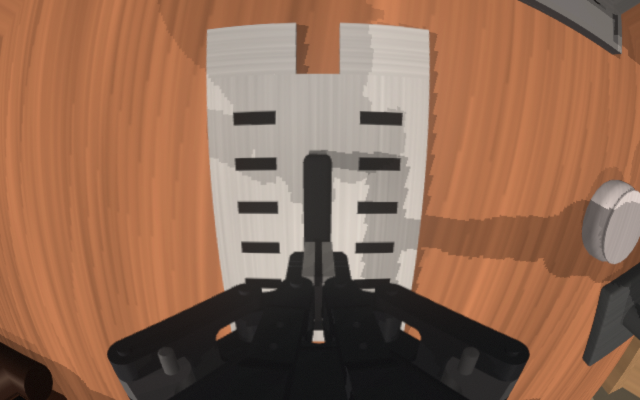

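```bash
python3 - <<'E'
from h import *
m=viewer.camera_model("wrist");T=np.array(m["T"]); print({k:m[k] for k in("fx","cx","cy")})
def pr(P):
    p=T[:3,:3].T@(np.array(P)/1000-T[:3,3]); r=np.arctan2(np.hypot(p[0],p[1]),p[2]); k=np.hypot(p[0],p[1]); return np.round([m["cx"]+m["fx"]*r*p[0]/k,m["cy"]+m["fy"]*r*p[1]/k])
for z in(0,19,33,38,45,60,80): print(z,pr([450.6,-375.7,z]))
for P in [(443.3,-324.7,45),(458,-426,45)]: print(pr(P))
a=viewer.get_image("wrist")[215:345,240:400,::-1]; cv2.imwrite("pics/w6c.png",cv2.resize(a,None,fx=4.5,fy=4.5,interpolation=cv2.INTER_CUBIC))
E
```

```text
{'fx': 309.70691628693146, 'cx': 317.9468789063564, 'cy': 201.37932014258365}
0 [318. 226.]
19 [318. 237.]
33 [318. 247.]
38 [318. 251.]
45 [318. 257.]
60 [318. 271.]
80 [318. 295.]
[319. 158.]
[318. 332.]
```

View pics/w6c.png

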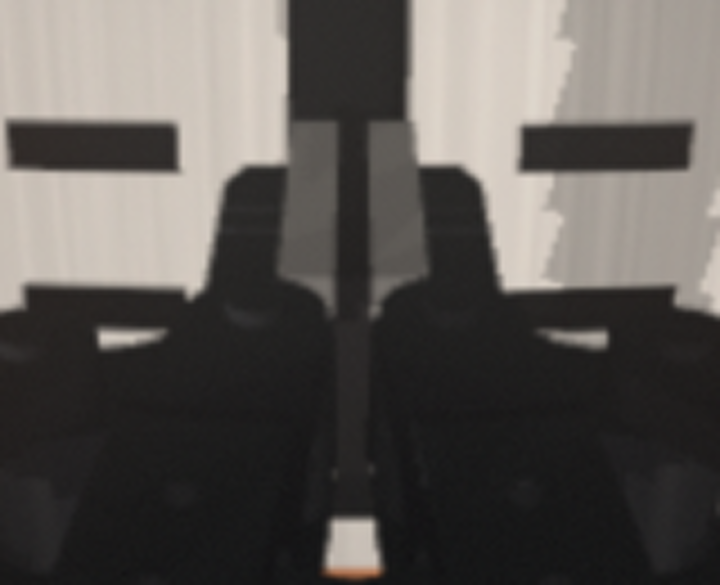

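```bash
python3 - <<'E'
from h import *
from scipy.spatial.transform import Rotation as Ro
s=ctrl.read_state();m=viewer.camera_model("wrist");T=np.array(m["T"]);q=s["orientation"];R=Ro.from_quat([q[1],q[2],q[3],q[0]]).as_matrix();o=np.array(s["eef_pos"])
def pr(t):
    p=T[:3,:3].T@(o+R@(np.array(t)/1000)-T[:3,3]); r=np.arctan2(np.hypot(p[0],p[1]),p[2]); k=np.hypot(p[0],p[1]); return np.round([m["cx"]+m["fx"]*r*p[0]/k,m["cy"]+m["fy"]*r*p[1]/k])
for x in(11,-11,0):
  for z in(0,-13,-26,-38): print(x,z,"shut",pr([x,0,z]),"open",pr([x,42.5,z]))
print(R.T@(T[:3,3]-o)*1000, R.T@T[:3,2])
E
```

```text
11 0 shut [318. 220.] open [390. 220.]
11 -13 shut [318. 228.] open [395. 228.]
11 -26 shut [318. 237.] open [400. 237.]
11 -38 shut [318. 248.] open [406. 246.]
-11 0 shut [318. 254.] open [387. 253.]
-11 -13 shut [318. 264.] open [391. 263.]
-11 -26 shut [318. 275.] open [396. 274.]
-11 -38 shut [318. 287.] open [401. 285.]
0 0 shut [318. 237.] open [388. 237.]
0 -13 shut [318. 246.] open [393. 246.]
0 -26 shut [318. 257.] open [398. 256.]
0 -38 shut [318. 268.] open [404. 266.]
[  73.341367     -0.22582498 -170.45235796] [-2.86736605e-01 -2.57845050e-04  9.58009422e-01]
```

The crop shows the shut pads drawn over the bar, so the tips sit above it. Their image row puts the real tips about 30 mm behind the reported TCP. I'll open, go lower in small steps and close again.

```bash
python3 -m creep '[{"translation":[0,0,0],"rot":[0,0,0],"fingers":0},{"translation":[0,0,0],"rot":[0,0,0],"fingers":0},{"translation":[0,0,0],"rot":[0,0,0],"fingers":0},{"translation":[0,0,0],"rot":[0,0,0],"fingers":0},{"translation":[0,0,0],"rot":[0,0,0],"fingers":0},{"translation":[0,0,0],"rot":[0,0,0],"fingers":0},{"translation":[0,0,-6],"rot":[0,0,0],"fingers":0},{"translation":[0,0,-12],"rot":[0,0,0],"fingers":0},{"translation":[0,0,-17],"rot":[0,0,0],"fingers":0},{"translation":[0,0,-22],"rot":[0,0,0],"fingers":0}]' 30
python3 -m creep '[{"translation":[0,0,0],"rot":[0,0,0],"fingers":180},{"translation":[0,0,0],"rot":[0,0,0],"fingers":180},{"translation":[0,0,0],"rot":[0,0,0],"fingers":200},{"translation":[0,0,0],"rot":[0,0,0],"fingers":210},{"translation":[0,0,0],"rot":[0,0,0],"fingers":225},{"translation":[0,0,0],"rot":[0,0,0],"fingers":255},{"translation":[0,0,0],"rot":[0,0,0],"fingers":255},{"translation":[0,0,0],"rot":[0,0,0],"fingers":255}]' 30
python3 -c "from h import *;st()"
```

```text
time_s: 30.15
eef_pos: [0.4504, -0.3756, -0.0041]
orientation: [-0.0, 0.654, 0.756, 0.0]
wrist_force: [0.6, -0.1, -0.4]
finger_gap: 1.002
grip_force: 0.0
time_s: 30.95
eef_pos: [0.4507, -0.3758, -0.0032]
orientation: [0.0, 0.654, 0.756, -0.0]
wrist_force: [-2.1, 0.9, 7.2]
finger_gap: 0.154
grip_force: 30.8
30.95 [ 450.7 -375.8   -3.2] [ 0.     0.654  0.756 -0.   ] [-0.8   0.7   1.63 -0.    0.81 -0.94] [-2.1  0.9  7.2] 0.15385422125846182 30.814683437347412
```

Bar is gripped (13 mm opening). Lift and carry.

```bash
python3 -m creep '[{"translation":[0,0,0],"rot":[0,0,0],"fingers":255},{"translation":[0,0,0],"rot":[0,0,0],"fingers":255},{"translation":[0,0,10],"rot":[0,0,0],"fingers":255},{"translation":[0,0,25],"rot":[0,0,0],"fingers":255},{"translation":[0,0,50],"rot":[0,0,0],"fingers":255},{"translation":[0,0,80],"rot":[0,0,0],"fingers":255},{"translation":[0,0,110],"rot":[0,0,0],"fingers":255},{"translation":[0,0,140],"rot":[0,0,0],"fingers":255},{"translation":[0,0,170],"rot":[0,0,0],"fingers":255},{"translation":[0,0,195],"rot":[0,0,0],"fingers":255}]' 100
python3 -m creep '[{"translation":[38,78,0],"rot":[0,0,-0.14],"fingers":255},{"translation":[38,78,0],"rot":[0,0,-0.144],"fingers":255},{"translation":[76,155,0],"rot":[0,0,-0.144],"fingers":255},{"translation":[76,155,0],"rot":[0,0,-0.144],"fingers":255},{"translation":[114,232,0],"rot":[0,0,-0.144],"fingers":255},{"translation":[114,232,0],"rot":[0,0,-0.144],"fingers":255},{"translation":[152,310,0],"rot":[0,0,-0.144],"fingers":255},{"translation":[152,310,0],"rot":[0,0,-0.144],"fingers":255},{"translation":[152,310,0],"rot":[0,0,-0.144],"fingers":255},{"translation":[152,310,0],"rot":[0,0,-0.144],"fingers":255}]'
python3 -m creep '[{"translation":[0,0,0],"rot":[0,0,0],"fingers":255},{"translation":[0,0,0],"rot":[0,0,0],"fingers":255}]'
python3 - <<'E'
from h import *
T,im=shot("wrist","w7"); st()
for c in ("wrist","side","scene"):
    T,im=shot(c,c+"7")
    for q in ("lid","lid_handle","stud_left","stud_right","basket"): find(tip_of,c,T,q,.4)
E
```

```text
time_s: 31.95
eef_pos: [0.4505, -0.3756, 0.1936]
orientation: [0.0, 0.654, 0.756, -0.0]
wrist_force: [0.5, -0.5, -4.7]
finger_gap: 0.136
grip_force: 98.4
time_s: 32.95
eef_pos: [0.6024, -0.0649, 0.1916]
orientation: [-0.0, 0.706, 0.708, -0.0]
wrist_force: [-1.0, -0.5, -4.5]
finger_gap: 0.131
grip_force: 98.4
time_s: 33.15
eef_pos: [0.6021, -0.0667, 0.1917]
orientation: [-0.0, 0.708, 0.707, -0.0]
wrist_force: [-0.8, -0.3, -3.6]
finger_gap: 0.139
grip_force: 98.4
33.2 [602.2 -66.7 191.7] [-0.     0.708  0.707 -0.   ] [-0.21  0.48  1.41 -0.    1.26 -0.21] [ 0.2  0.4 -4.1] 0.13919560479682777 98.4338128566742
wrist call lid 0.77 [603 -65 191]
wrist call lid_handle 0.86 [601 -65 233]
wrist call stud_left 0.94 [602  42 132]
side call lid 0.67 [606 -67 197]
side call lid_handle 0.75 [605 -72 233]
side call stud_left 0.67 [603  46 130]
side call stud_right 0.69 [ 606 -175  125]
side call basket 0.64 [602 -68  -2]
scene call lid 0.6 [605 -68 192]
scene call lid_handle 0.68 [598 -62  66]
scene call lid_handle 0.64 [599 -65 238]
scene call stud_left 0.81 [602  43 127]
scene call stud_right 0.62 [ 603 -175  133]
scene call basket 0.76 [599 -68  -1]
scene call basket 0.55 [610 346   2]
scene call basket 0.54 [625 -62  71]
```

View pics/w7.png

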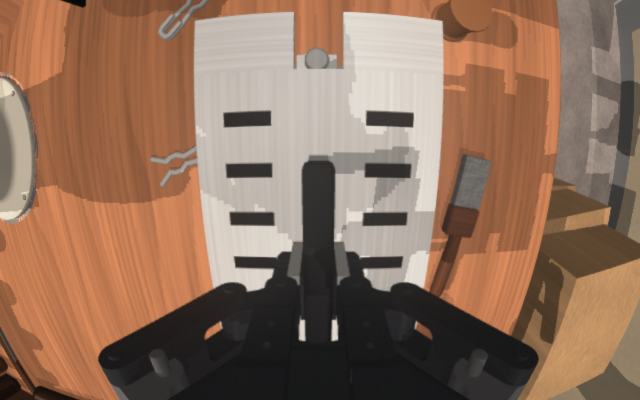

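The wrist view shows the left stud's head at (317,58), inside the notch (columns 294–343). I'll get the stud and notch positions from the pixels.

```bash
python3 - <<'E'
from h import *
T=np.array(viewer.camera_model("wrist")["T"])
print("stud",onz("wrist",T,(317,58),.150)*1000)
z=.1955
for p in [(294,68),(343,68),(294,12),(343,12),(194,20),(442,20)]: print(p,np.round(onz("wrist",T,p,z)*1000,1))
# scene/side stud heads
for c in("scene","side"):
    Tc,im=shot(c)
    m=viewer.camera_model(c)
    for P in [(603,43,150),(604,-175,150)]:
        p=Tc[:3,:3].T@(np.array(P)/1000-Tc[:3,3]); print(c,P,[round(m["cx"]+m["fx"]*p[0]/p[2],1),round(m["cy"]+m["fy"]*p[1]/p[2],1)])
a=cv2.imread("pics/side7.png")[120:250,260:390];b=cv2.imread("pics/scene7.png")[180:310,240:370]
cv2.imwrite("pics/s7.png",cv2.resize(np.hstack([a,b]),None,fx=3,fy=3,interpolation=cv2.INTER_CUBIC))
E
```

```text
stud [601.51710761  44.4824756  150.        ]
(294, 68) [589.6  31.2 195.5]
(343, 68) [615.4  31.2 195.5]
(294, 12) [589.4  63.1 195.5]
(343, 12) [615.5  63.2 195.5]
(194, 20) [532.7  63.8 195.5]
(442, 20) [671.7  64.  195.5]
scene (603, 43, 150) [np.float64(333.2), np.float64(214.0)]
scene (604, -175, 150) [np.float64(276.9), np.float64(249.5)]
side (603, 43, 150) [np.float64(303.3), np.float64(169.9)]
side (604, -175, 150) [np.float64(341.3), np.float64(126.6)]
```

View pics/s7.png

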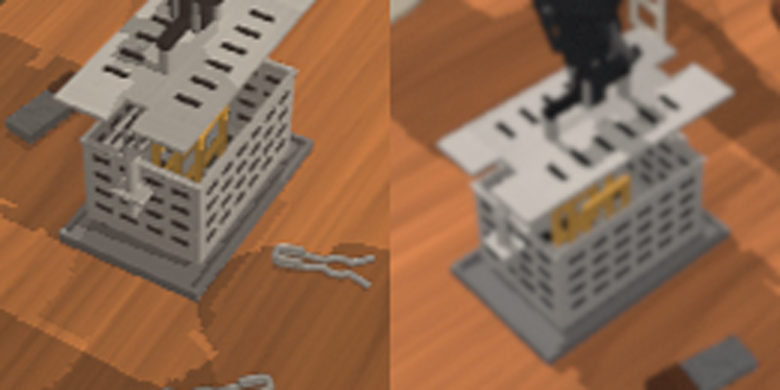

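```bash
python3 -m creep '[{"translation":[0.5,0.5,-15],"rot":[0,0,0.006],"fingers":255},{"translation":[0.5,0.5,-30],"rot":[0,0,0.006],"fingers":255},{"translation":[0.5,0.5,-38],"rot":[0,0,0.006],"fingers":255},{"translation":[0.5,0.5,-44],"rot":[0,0,0.006],"fingers":255},{"translation":[0.5,0.5,-50],"rot":[0,0,0.006],"fingers":255},{"translation":[0.5,0.5,-55],"rot":[0,0,0.006],"fingers":255},{"translation":[0.5,0.5,-60],"rot":[0,0,0.006],"fingers":255},{"translation":[0.5,0.5,-64],"rot":[0,0,0.006],"fingers":255},{"translation":[0.5,0.5,-67],"rot":[0,0,0.006],"fingers":255},{"translation":[0.5,0.5,-67],"rot":[0,0,0.006],"fingers":255}]'
python3 - <<'E'
from h import *
T,im=shot("wrist"); st()
for c in ("wrist","side","scene"):
    T,im=shot(c,c+"8")
    for q in ("lid","lid_handle","stud_left","stud_right"): find(tip_of,c,T,q,.4)
a=cv2.imread("pics/side8.png")[120:250,260:390];b=cv2.imread("pics/scene8.png")[180:310,240:370];d=cv2.imread("pics/wrist8.png")[0:180,190:450]
cv2.imwrite("pics/s8.png",np.vstack([cv2.resize(np.hstack([a,b]),(780,390//1),interpolation=cv2.INTER_CUBIC)[:, :],cv2.resize(d,(300,208))[:, :].repeat(1,0) if 0 else cv2.copyMakeBorder(cv2.resize(d,(300,208)),0,0,0,480,0)]))
E
```

```text
time_s: 35.2
eef_pos: [0.6029, -0.0652, 0.1242]
orientation: [-0.0, 0.705, 0.709, -0.0]
wrist_force: [0.0, -0.3, -4.2]
finger_gap: 0.134
grip_force: 98.4
35.25 [603.1 -65.2 124.5] [-0.     0.705  0.709 -0.   ] [-0.21  0.55  1.48 -0.    1.11 -0.21] [ 0.   0.3 -3.5] 0.13691322186553267 98.36099624633789
wrist call lid 0.94 [605 -63 126]
wrist call lid_handle 0.9 [603 -67 165]
wrist call stud_left 0.65 [603  42 131]
side call lid 0.84 [605 -67 132]
side call lid 0.72 [611 348   0]
side call lid_handle 0.62 [606 -70 164]
side call stud_left 0.86 [602  42 129]
scene call lid 0.68 [602 -64 129]
scene call lid_handle 0.96 [603 -67 168]
scene call stud_left 0.76 [602  43 129]
scene call stud_right 0.8 [ 602 -175  129]
```

View pics/s8.png

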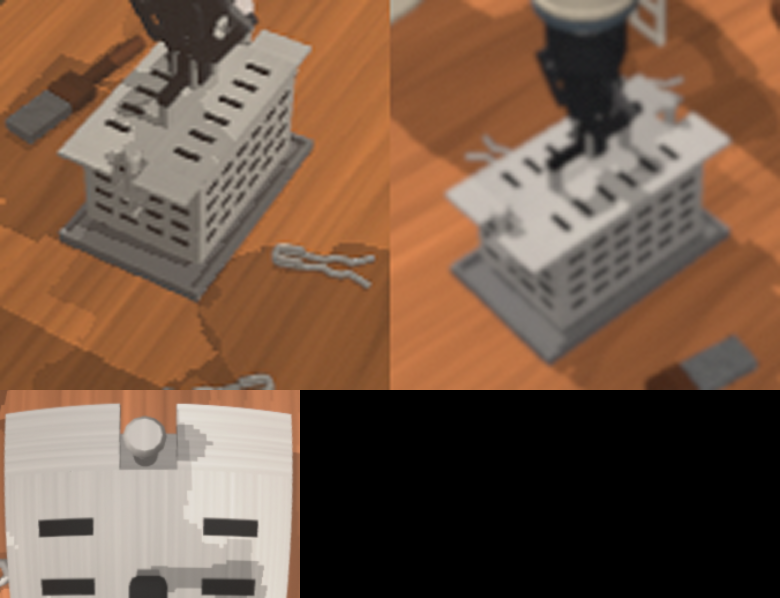

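The studs stand in both notches, with the left stud about 2 mm off centre. I'll nudge the lid in x, lower it and release.

```bash
python3 -m creep '[{"translation":[-1.5,0,0],"rot":[0,0,0],"fingers":255},{"translation":[-1.5,0,-1.5],"rot":[0,0,0],"fingers":255},{"translation":[-1.5,0,-2.5],"rot":[0,0,0],"fingers":255},{"translation":[-1.5,0,-3],"rot":[0,0,0],"fingers":255},{"translation":[-1.5,0,-3],"rot":[0,0,0],"fingers":255}]'
python3 -m creep '[{"translation":[0,0,0],"rot":[0,0,0],"fingers":120},{"translation":[0,0,0],"rot":[0,0,0],"fingers":0},{"translation":[0,0,0],"rot":[0,0,0],"fingers":0},{"translation":[0,0,0],"rot":[0,0,0],"fingers":0},{"translation":[0,0,0],"rot":[0,0,0],"fingers":0},{"translation":[0,0,0],"rot":[0,0,0],"fingers":0},{"translation":[0,0,40],"rot":[0,0,0],"fingers":0},{"translation":[0,0,80],"rot":[0,0,0],"fingers":0},{"translation":[0,0,120],"rot":[0,0,0],"fingers":0},{"translation":[0,0,120],"rot":[0,0,0],"fingers":0}]'
python3 - <<'E'
from h import *
st();T,im=shot("wrist","wrist9"); st()
for c in ("wrist","side","scene"):
    T,im=shot(c)
    for q in ("lid","stud_left","stud_right","clip_a","clip_a_bow"): find(tip_of,c,T,q,.4)
E
```

```text
time_s: 36.5
eef_pos: [0.6015, -0.0652, 0.1221]
orientation: [0.0, 0.705, 0.709, 0.0]
wrist_force: [-3.5, 1.0, 6.3]
finger_gap: 0.135
grip_force: 99.8
time_s: 37.5
eef_pos: [0.6042, -0.0657, 0.2471]
orientation: [0.004, 0.705, 0.709, 0.002]
wrist_force: [0.5, -0.4, -0.0]
finger_gap: 1.001
grip_force: 0.0
37.5 [604.2 -65.7 247.1] [0.004 0.705 0.709 0.002] [-0.21  0.43  1.34  0.    1.37 -0.21] [ 0.5 -0.4 -0. ] 1.0012739011125729 0.0
37.55 [603.  -65.5 244.3] [0.002 0.705 0.709 0.001] [-0.21  0.43  1.34  0.    1.37 -0.21] [ 0.  -1.  -0.6] 0.9990212661068472 0.0
wrist call lid 0.73 [602 -60 122]
wrist call lid 0.64 [ 601 -178  133]
wrist call stud_left 0.66 [601  43 133]
wrist call stud_right 0.61 [ 603 -176  133]
wrist call clip_a 0.74 [422 -51  -2]
wrist call clip_a 0.73 [460 156  -1]
wrist call clip_a_bow 0.84 [421 122   7]
side call lid 0.81 [606 -64 127]
side call stud_left 0.67 [601  45 128]
side call stud_right 0.89 [ 605 -179  126]
side call clip_a 0.55 [424 -50  -2]
side call clip_a_bow 0.62 [423 122   4]
scene call lid 0.62 [603 -66 125]
scene call lid 0.62 [421 -52   4]
scene call stud_left 0.67 [600  43 130]
scene call stud_right 0.7 [ 602 -174  130]
scene call stud_right 0.51 [599  42 128]
scene call clip_a 0.51 [453 156   0]
scene call clip_a 0.48 [421 -53   1]
scene call clip_a_bow 0.54 [421 120  13]
```

The lid lies on the rim with both studs through. I'll go above clip 1's bow.

```bash
python3 -m creep '[{"translation":[-90,93,0],"rot":[0,0,-0.15],"fingers":100},{"translation":[-90,93,0],"rot":[0,0,-0.3],"fingers":100},{"translation":[-90,93,0],"rot":[0,0,-0.45],"fingers":100},{"translation":[-182,187,-60],"rot":[0,0,-0.6],"fingers":100},{"translation":[-182,187,-110],"rot":[0,0,-0.75],"fingers":100},{"translation":[-182,187,-124],"rot":[0,0,-0.79],"fingers":100},{"translation":[-182,187,-124],"rot":[0,0,-0.79],"fingers":100},{"translation":[-182,187,-124],"rot":[0,0,-0.79],"fingers":100},{"translation":[-182,187,-124],"rot":[0,0,-0.79],"fingers":100},{"translation":[-182,187,-124],"rot":[0,0,-0.79],"fingers":100}]'
python3 - <<'E'
from h import *
st();T,im=shot("wrist","w10"); st()
for q in ("clip_a","clip_a_bow"): find(tip_of,"wrist",T,q,.3)
m=viewer.camera_model("wrist")
for d in outline_of("wrist","clip_a"):
    if d["score"]<.3: continue
    pts=np.argwhere(d["region"])[:,::-1]
    W=np.array([onz("wrist",T,p,.004)[:2] for p in pts.astype(float)])*1000
    c=W.mean(0); u,s,v=np.linalg.svd(W-c,full_matrices=False); a=v[0]; t=(W-c)@a; n=(W-c)@np.array([-a[1],a[0]])
    # width at both ends
    lo=n[t<t.min()+20];hi=n[t>t.max()-20]
    print(round(d["score"],2),len(pts),pts.min(0),pts.max(0),"c",c.round(1),"ang",np.degrees(np.arctan2(a[1],a[0])).round(1),"len",np.ptp(t).round(1),"ends",(c+a*t.min()).round(1),np.ptp(lo).round(1),lo.mean().round(1),(c+a*t.max()).round(1),np.ptp(hi).round(1),hi.mean().round(1))
E
```

```text
time_s: 39.45
eef_pos: [0.4212, 0.1216, 0.1186]
orientation: [0.0, 0.924, 0.383, 0.001]
wrist_force: [0.2, -0.5, 0.1]
finger_gap: 0.607
grip_force: 0.0
39.45 [421.2 121.6 118.6] [0.    0.924 0.383 0.001] [ 0.14  0.36  1.89 -0.    0.89  0.93] [ 0.2 -0.5  0.1] 0.6073264443952701 0.0
39.5 [421.2 121.5 118.6] [0.    0.924 0.383 0.001] [ 0.14  0.36  1.89 -0.    0.89  0.93] [-0.3  0.1 -0.1] 0.6068433892347952 0.0
wrist call clip_a 0.74 [425 -46  -1]
wrist call clip_a 0.6 [459 154  -1]
wrist call clip_a_bow 0.93 [419 123   7]
0.89 919 [423 243] [464 291] c [459.6 -38.8] ang -163.9 len 60.8 ends [486.3 -31.1] 28.6 -0.1 [427.9 -48. ] 24.7 -0.4
0.8 1922 [295  99] [341 207] c [445.3 147.5] ang -135.9 len 102.2 ends [480.4 181.4] 41.8 0.5 [407.  110.4] 23.7 -0.4
```

```bash
python3 -m creep '[{"translation":[-1.5,0.5,-40],"rot":[0,0,-0.016],"fingers":140},{"translation":[-1.5,0.5,-80],"rot":[0,0,-0.016],"fingers":140},{"translation":[-1.5,0.5,-110],"rot":[0,0,-0.016],"fingers":140},{"translation":[-1.5,0.5,-130],"rot":[0,0,-0.016],"fingers":140},{"translation":[-1.5,0.5,-138],"rot":[0,0,-0.016],"fingers":140},{"translation":[-1.5,0.5,-138],"rot":[0,0,-0.016],"fingers":140}]' 30
python3 -m creep '[{"translation":[0,0,-2],"rot":[0,0,0],"fingers":140},{"translation":[0,0,-4],"rot":[0,0,0],"fingers":140}]'
python3 -m creep '[{"translation":[0,0,-2],"rot":[0,0,0],"fingers":140},{"translation":[0,0,-4],"rot":[0,0,0],"fingers":140}]'
```

```text
time_s: 40.25
eef_pos: [0.4181, 0.1221, -0.0208]
orientation: [-0.0, 0.927, 0.376, -0.0]
wrist_force: [-0.3, 0.1, 0.4]
finger_gap: 0.446
grip_force: 0.0
time_s: 40.45
eef_pos: [0.4189, 0.1224, -0.0235]
orientation: [0.0, 0.927, 0.376, 0.001]
wrist_force: [-0.2, -0.1, -0.4]
finger_gap: 0.452
grip_force: 0.0
time_s: 40.65
eef_pos: [0.4184, 0.1224, -0.0281]
orientation: [0.0, 0.927, 0.376, 0.0]
wrist_force: [-0.4, 0.2, 0.1]
finger_gap: 0.453
grip_force: 0.0
```

```bash
python3 -m creep '[{"translation":[0,0,0],"rot":[0,0,0],"fingers":180},{"translation":[0,0,0],"rot":[0,0,0],"fingers":180},{"translation":[0,0,0],"rot":[0,0,0],"fingers":255},{"translation":[0,0,0],"rot":[0,0,0],"fingers":255},{"translation":[0,0,0],"rot":[0,0,0],"fingers":255},{"translation":[0,0,0],"rot":[0,0,0],"fingers":255}]' 60
python3 - <<'E'
from h import *
T,im=shot("wrist","w11");st()
find(tip_of,"wrist",T,"clip_a");find(tip_of,"wrist",T,"clip_a_bow")
E
```

```text
time_s: 41.25
eef_pos: [0.4182, 0.1223, -0.0281]
orientation: [0.0, 0.927, 0.376, 0.0]
wrist_force: [-0.5, -0.5, 9.4]
finger_gap: 0.252
grip_force: 58.6
41.3 [418.2 122.3 -28.1] [0.    0.927 0.376 0.   ] [0.15 0.65 2.02 0.   0.47 0.95] [-0.6 -1.4  9.5] 0.2508983512454202 58.603747487068176
wrist call clip_a 0.57 [457 158   0]
wrist call clip_a_bow 0.71 [424 122  12]
```

```bash
python3 -m creep '[{"translation":[0,0,10],"rot":[0,0,0],"fingers":255},{"translation":[0,0,50],"rot":[0,0,0],"fingers":255},{"translation":[0,0,100],"rot":[0,0,0],"fingers":255},{"translation":[0,0,150],"rot":[0,0,-0.15],"fingers":255},{"translation":[0,0,178],"rot":[0,0,-0.3],"fingers":255},{"translation":[73,-78,178],"rot":[0,0,-0.45],"fingers":255},{"translation":[73,-78,178],"rot":[0,0,-0.6],"fingers":255},{"translation":[73,-78,178],"rot":[0,0,-0.75],"fingers":255},{"translation":[73,-78,178],"rot":[0,0,-0.771],"fingers":255},{"translation":[73,-78,178],"rot":[0,0,-0.771],"fingers":255}]'
python3 -m creep '[{"translation":[0,0,0],"rot":[0,0,0],"fingers":255},{"translation":[0,0,0],"rot":[0,0,0],"fingers":255}]' >/dev/null
python3 - <<'E'
from h import *
T,im=shot("wrist","w12");st()
for q in ("clip_a","clip_a_bow","stud_left","stud_right"): find(tip_of,"wrist",T,q,.3)
for d in outline_of("wrist","clip_a"):
    if d["score"]<.3: continue
    pts=np.argwhere(d["region"])[:,::-1]
    W=np.array([onz("wrist",T,p,.1815)[:2] for p in pts.astype(float)])*1000
    c=W.mean(0); u,s,v=np.linalg.svd(W-c,full_matrices=False); a=v[0]; t=(W-c)@a
    print(round(d["score"],2),len(pts),pts.min(0),pts.max(0),"c",c.round(1),"ang",np.degrees(np.arctan2(a[1],a[0])).round(1),"ends",(c+a*t.min()).round(1),(c+a*t.max()).round(1))
a=im[60:320,170:470,::-1]; cv2.imwrite("pics/w12c.png",cv2.resize(a,None,fx=2.2,fy=2.2,interpolation=cv2.INTER_CUBIC))
for c in("scene","side"):
    T,im=shot(c)
    for q in ("clip_a","clip_a_bow","stud_left"): find(tip_of,c,T,q,.4)
E
```

```text
time_s: 42.4
eef_pos: [0.4901, 0.0447, 0.1497]
orientation: [-0.0, 1.0, 0.001, -0.0]
wrist_force: [-0.6, -0.0, -1.2]
finger_gap: 0.247
grip_force: 59.4
42.65 [490.5  44.9 149.7] [-0.     1.     0.001 -0.   ] [-0.03  0.38  1.73  0.    1.03  1.54] [ 0.1 -0.2 -0.6] 0.24635041744989003 59.37211632728577
wrist call clip_a 0.89 [424 -49  -2]
wrist call clip_a 0.73 [544  44 174]
wrist call clip_a_bow 0.96 [493  46 186]
wrist call clip_a_bow 0.51 [605  43 132]
wrist call stud_left 0.69 [603  42 131]
wrist call stud_right 0.63 [ 602 -175  132]
wrist call stud_right 0.47 [ 716 -337   -5]Traceback (most recent call last):
  File "<stdin>", line 7, in <module>
  File "h.py", line 19, in onz
    def onz(cam,T,px,z): d=ray(cam,T,px); return T[:3,3]+d*(z-T[2,3])/d[2]
                           ~~~^^^^^^^^^^
  File "h.py", line 14, in ray
    m=viewer.camera_model(cam); u=(px[0]-m["cx"])/m["fx"]; v=(px[1]-m["cy"])/m["fy"]
ValueError: time passes only in moves, steps and waits
```

```bash
cat > h2.py <<'E'
from h import *
def onzs(T,pts,z,m):
    u=(pts[:,0]-m["cx"])/m["fx"]; v=(pts[:,1]-m["cy"])/m["fy"]; r=np.hypot(u,v)+1e-9
    d=np.c_[u/r*np.sin(r),v/r*np.sin(r),np.cos(r)]@T[:3,:3].T
    return (T[:3,3]+d*((z-T[2,3])/d[:,2])[:,None])*1000
def clipfit(z,mn=.3):
    m=viewer.camera_model("wrist");T=np.array(m["T"]); viewer.get_image("wrist")
    for d in outline_of("wrist","clip_a"):
        if d["score"]<mn: continue
        pts=np.argwhere(d["region"])[:,::-1].astype(float); W=onzs(T,pts,z,m)[:,:2]
        c=W.mean(0); u,s,v=np.linalg.svd(W-c,full_matrices=False); a=v[0]; t=(W-c)@a; n=(W-c)@[-a[1],a[0]]
        print(round(d["score"],2),len(pts),"c",c.round(1),"ang",np.degrees(np.arctan2(a[1],a[0])).round(1),"ends",(c+a*t.min()).round(1),np.ptp(n[t<t.min()+20]).round(1),(c+a*t.max()).round(1),np.ptp(n[t>t.max()-20]).round(1))
    return T,m
E
python3 - <<'E'
from h2 import *
T,m=clipfit(.1815)
for q in ("clip_a","clip_a_bow","stud_left"): find(tip_of,"wrist",T,q,.3)
for c in("scene","side"):
    T,im=shot(c)
    for q in ("clip_a","clip_a_bow","stud_left"): find(tip_of,c,T,q,.4)
E
```

```text
0.68 1117 c [509.4   5.8] ang -163.7 ends [530.   11.8] 10.2 [487.3  -0.7] 17.3
0.58 6996 c [529.1  44.5] ang 179.6 ends [576.9  44.2] 41.1 [473.4  45. ] 22.7
wrist call clip_a 0.62 [546  44 175]
wrist call clip_a 0.61 [426 -49  -3]
wrist call clip_a_bow 0.62 [494  44 186]
wrist call stud_left 0.71 [603  45 131]
wrist call stud_left 0.54 [548 556  -2]
scene call clip_a 0.55 [423 -51   2]
scene call clip_a 0.52 [539  41 177]
scene call clip_a_bow 0.67 [493  44 188]
scene call clip_a_bow 0.51 [ 603 -175  130]
scene call stud_left 0.59 [603  41 126]
side call clip_a 0.73 [425 -48   0]
side call clip_a 0.69 [545  44 176]
side call clip_a_bow 0.66 [496  43 180]
side call stud_left 0.85 [600  45 130]
side call stud_left 0.44 [601 -70 164]
```

```bash
python3 -m creep '[{"translation":[0,-0.5,-25],"rot":[0,0,0.005],"fingers":255},{"translation":[0,-0.5,-38],"rot":[0,0,0.005],"fingers":255},{"translation":[0,-0.5,-44],"rot":[0,0,0.005],"fingers":255},{"translation":[0,-0.5,-45],"rot":[0,0,0.005],"fingers":255},{"translation":[0,-0.5,-45],"rot":[0,0,0.005],"fingers":255}]' 80
python3 -m creep '[{"translation":[6,0,0],"rot":[0,0,0],"fingers":255},{"translation":[12,0,0],"rot":[0,0,0],"fingers":255},{"translation":[18,0,0],"rot":[0,0,0],"fingers":255},{"translation":[24,0,0],"rot":[0,0,0],"fingers":255},{"translation":[30,0,0],"rot":[0,0,0],"fingers":255},{"translation":[30,0,0],"rot":[0,0,0],"fingers":255}]'
python3 - <<'E'
from h2 import *
st()
T,m=clipfit(.1365)
for q in ("clip_a","clip_a_bow","stud_left"): find(tip_of,"wrist",T,q,.3)
for c in("scene","side"):
    T,im=shot(c)
    for q in ("clip_a","clip_a_bow","stud_left"): find(tip_of,c,T,q,.4)
E
```

```text
time_s: 44.05
eef_pos: [0.4914, 0.0438, 0.1049]
orientation: [-0.0, 1.0, 0.002, 0.0]
wrist_force: [-0.6, 0.1, -0.2]
finger_gap: 0.239
grip_force: 83.4
time_s: 44.65
eef_pos: [0.5221, 0.0438, 0.1046]
orientation: [-0.0, 1.0, 0.002, 0.0]
wrist_force: [0.6, -0.8, -1.5]
finger_gap: 0.244
grip_force: 83.4
44.65 [522.1  43.8 104.6] [-0.     1.     0.002  0.   ] [-0.03  0.48  1.71  0.    0.96  1.54] [ 0.6 -0.8 -1.5] 0.24392295693704122 83.44260334968567
0.89 800 c [522.4   1.3] ang -163.1 ends [537.3   5.8] 12.4 [504.6  -4.2] 14.2
0.71 6690 c [560.   43.9] ang -180.0 ends [608.1  44. ] 41.1 [504.5  43.9] 22.1
wrist call clip_a 0.85 [424 -48  -1]
wrist call clip_a 0.73 [577  44 133]
wrist call clip_a_bow 0.74 [600 -64 162]
wrist call clip_a_bow 0.69 [525  45 141]
wrist call stud_left 0.61 [601  40 135]
scene call clip_a 0.61 [570  40 128]
scene call clip_a 0.46 [425 -54   2]
scene call clip_a_bow 0.67 [520  39 145]
scene call stud_left 0.56 [598  44 129]
side call clip_a 0.53 [577  48 130]
side call clip_a 0.45 [425 -50  -1]
side call clip_a_bow 0.68 [525  47 136]
side call stud_left 0.78 [602  41 126]
side call stud_left 0.53 [473 -32   9]
```

```bash
python3 -m creep '[{"translation":[4,0,0],"rot":[0,0,0],"fingers":255},{"translation":[8,0,0],"rot":[0,0,0],"fingers":255},{"translation":[11,0,0],"rot":[0,0,0],"fingers":255}]' 100
python3 -m creep '[{"translation":[3,0,0],"rot":[0,0,0],"fingers":255},{"translation":[6,0,0],"rot":[0,0,0],"fingers":255}]'
python3 -m creep '[{"translation":[3,0,0],"rot":[0,0,0],"fingers":255},{"translation":[6,0,0],"rot":[0,0,0],"fingers":255}]'
python3 -m creep '[{"translation":[2,0,0],"rot":[0,0,0],"fingers":255},{"translation":[4,0,0],"rot":[0,0,0],"fingers":255},{"translation":[4,0,0],"rot":[0,0,0],"fingers":255}]'
python3 - <<'E'
from h2 import *
st()
T,m=clipfit(.1365)
for q in ("clip_a","clip_a_bow","stud_left"): find(tip_of,"wrist",T,q,.3)
E
```

```text
time_s: 45.6
eef_pos: [0.5316, 0.0437, 0.1043]
orientation: [0.0, 1.0, 0.002, -0.001]
wrist_force: [-6.9, -1.5, -0.2]
finger_gap: 0.234
grip_force: 103.3
time_s: 45.8
eef_pos: [0.5379, 0.0437, 0.1043]
orientation: [0.0, 1.0, 0.002, -0.001]
wrist_force: [-2.5, -1.3, -0.4]
finger_gap: 0.234
grip_force: 103.3
time_s: 46.0
eef_pos: [0.5449, 0.0437, 0.1047]
orientation: [0.0, 1.0, 0.002, 0.0]
wrist_force: [0.4, -2.8, 0.3]
finger_gap: 0.232
grip_force: 103.3
time_s: 46.3
eef_pos: [0.5486, 0.0438, 0.1047]
orientation: [0.0, 1.0, 0.002, 0.0]
wrist_force: [0.8, -2.7, -1.2]
finger_gap: 0.237
grip_force: 103.3
46.3 [548.6  43.8 104.7] [0.    1.    0.002 0.   ] [-0.03  0.51  1.64 -0.    0.99  1.54] [ 0.8 -2.7 -1.2] 0.2365500982387627 103.28136920928955
0.79 6081 c [586.3  44.1] ang -179.8 ends [634.6  44.3] 41.1 [531.   43.9] 21.0
0.7 115 c [534.1   2.3] ang -81.2 ends [533.5   6.5] 8.1 [535.2  -4.4] 8.1
wrist call clip_a 0.54 [331 467   0]
wrist call clip_a_bow 0.86 [553  45 141]
wrist call stud_left 0.59 [604  40 130]
```

Force peaked at 7 N and fell, and the pocket is now at the stud: snapped. I'll lower slightly, release, and go to clip 2 with the wrist turned so the camera stays clear of the lid.

```bash
python3 -m creep '[{"translation":[0,0,-2],"rot":[0,0,0],"fingers":255},{"translation":[0,0,-2],"rot":[0,0,0],"fingers":255},{"translation":[0,0,-2],"rot":[0,0,0],"fingers":150},{"translation":[0,0,-2],"rot":[0,0,0],"fingers":120},{"translation":[0,0,-2],"rot":[0,0,0],"fingers":120},{"translation":[0,0,-2],"rot":[0,0,0],"fingers":120},{"translation":[0,0,20],"rot":[0,0,0],"fingers":120},{"translation":[0,0,60],"rot":[0,0,0],"fingers":120},{"translation":[0,0,100],"rot":[0,0,0],"fingers":100},{"translation":[0,0,100],"rot":[0,0,0],"fingers":100}]'
python3 -m creep '[{"translation":[-76,-80,0],"rot":[0,0,0.15],"fingers":100},{"translation":[-76,-80,0],"rot":[0,0,0.3],"fingers":100},{"translation":[-76,-80,0],"rot":[0,0,0.45],"fingers":100},{"translation":[-76,-80,0],"rot":[0,0,0.6],"fingers":100},{"translation":[-76,-80,0],"rot":[0,0,0.75],"fingers":100},{"translation":[-76,-80,0],"rot":[0,0,0.9],"fingers":100},{"translation":[-76,-80,0],"rot":[0,0,1.05],"fingers":100},{"translation":[-76,-80,0],"rot":[0,0,1.2],"fingers":100},{"translation":[-76,-80,0],"rot":[0,0,1.35],"fingers":100},{"translation":[-76,-80,0],"rot":[0,0,1.5],"fingers":100}]'
python3 -m creep '[{"translation":[0,0,-10],"rot":[0,0,0.15],"fingers":100},{"translation":[0,0,-20],"rot":[0,0,0.3],"fingers":100},{"translation":[0,0,-30],"rot":[0,0,0.45],"fingers":100},{"translation":[0,0,-40],"rot":[0,0,0.6],"fingers":100},{"translation":[0,0,-50],"rot":[0,0,0.75],"fingers":100},{"translation":[0,0,-60],"rot":[0,0,0.9],"fingers":100},{"translation":[0,0,-60],"rot":[0,0,1.05],"fingers":100},{"translation":[0,0,-60],"rot":[0,0,1.2],"fingers":100},{"translation":[0,0,-60],"rot":[0,0,1.35],"fingers":100},{"translation":[0,0,-60],"rot":[0,0,1.5],"fingers":100}]'
python3 -m creep '[{"translation":[0,0,0],"rot":[0,0,0.15],"fingers":100},{"translation":[0,0,0],"rot":[0,0,0.3],"fingers":100},{"translation":[0,0,0],"rot":[0,0,0.43],"fingers":100},{"translation":[0,0,0],"rot":[0,0,0.43],"fingers":100},{"translation":[0,0,0],"rot":[0,0,0.43],"fingers":100}]'
python3 - <<'E'
from h2 import *
st()
T,m=clipfit(.004)
for q in ("clip_a","clip_a_bow"): find(tip_of,"wrist",T,q,.3)
for c in("scene","side"):
    T,im=shot(c)
    for q in ("clip_a","clip_a_bow"): find(tip_of,c,T,q,.4)
E
```

```text
time_s: 47.55
eef_pos: [0.5507, 0.0438, 0.2096]
orientation: [0.0, 1.0, 0.002, 0.004]
wrist_force: [0.5, -0.6, -2.2]
finger_gap: 0.604
grip_force: 0.0
time_s: 48.55
eef_pos: [0.472, -0.0362, 0.2044]
orientation: [-0.0, 0.735, 0.678, -0.0]
wrist_force: [0.6, 0.1, 0.1]
finger_gap: 0.609
grip_force: 0.0
time_s: 49.55
eef_pos: [0.472, -0.0361, 0.1444]
orientation: [-0.0, 0.076, 0.997, 0.0]
wrist_force: [-0.2, -0.8, 0.9]
finger_gap: 0.605
grip_force: 0.0
time_s: 50.05
eef_pos: [0.472, -0.0362, 0.1445]
orientation: [-0.0, -0.133, 0.991, 0.0]
wrist_force: [-1.1, 0.1, 0.0]
finger_gap: 0.612
grip_force: 0.0
50.05 [472.  -36.2 144.5] [-0.    -0.133  0.991  0.   ] [-0.2   0.36  1.78  0.    1.   -2.04] [-1.1  0.1  0. ] 0.6118986945244427 0.0
0.88 1357 c [438.8 -45.1] ang 19.0 ends [391.  -61.6] 38.9 [485.8 -29. ] 22.3
wrist call clip_a 0.64 [427 -52  -2]
wrist call clip_a 0.64 [ 603 -176  132]
wrist call clip_a_bow 0.42 [422 -49  -2]
scene call clip_a 0.71 [600  42 130]
scene call clip_a 0.49 [423 -51   1]
scene call clip_a_bow 0.51 [549  41 143]
side call clip_a 0.63 [426 -49  -3]
side call clip_a 0.57 [548 557   1]
side call clip_a 0.45 [600  43 130]
side call clip_a_bow 0.73 [ 786 -142    5]
```

```bash
python3 -m creep '[{"translation":[-1,2,-50],"rot":[0,0,0.058],"fingers":140},{"translation":[-1,2,-95],"rot":[0,0,0.058],"fingers":140},{"translation":[-1,2,-130],"rot":[0,0,0.058],"fingers":140},{"translation":[-1,2,-155],"rot":[0,0,0.058],"fingers":140},{"translation":[-1,2,-165],"rot":[0,0,0.058],"fingers":140},{"translation":[-1,2,-165],"rot":[0,0,0.058],"fingers":140}]' 60
python3 -m creep '[{"translation":[0,0,-3],"rot":[0,0,0],"fingers":140},{"translation":[0,0,-7],"rot":[0,0,0],"fingers":140},{"translation":[0,0,-7],"rot":[0,0,0],"fingers":140}]'
python3 -m creep '[{"translation":[0,0,0],"rot":[0,0,0],"fingers":180},{"translation":[0,0,0],"rot":[0,0,0],"fingers":180},{"translation":[0,0,0],"rot":[0,0,0],"fingers":255},{"translation":[0,0,0],"rot":[0,0,0],"fingers":255},{"translation":[0,0,0],"rot":[0,0,0],"fingers":255},{"translation":[0,0,0],"rot":[0,0,0],"fingers":255}]' 60
python3 -c "from h import *;st()"
```

```text
time_s: 51.15
eef_pos: [0.4706, -0.0341, -0.0211]
orientation: [-0.001, -0.164, 0.986, 0.0]
wrist_force: [-0.3, -0.0, 0.0]
finger_gap: 0.451
grip_force: 0.0
time_s: 51.45
eef_pos: [0.4715, -0.0343, -0.0269]
orientation: [0.001, -0.164, 0.986, -0.0]
wrist_force: [-0.2, 0.8, -0.0]
finger_gap: 0.454
grip_force: 0.0
time_s: 52.05
eef_pos: [0.4713, -0.0342, -0.0269]
orientation: [0.0, -0.164, 0.986, -0.0]
wrist_force: [-0.9, 0.1, 12.2]
finger_gap: 0.252
grip_force: 58.5
52.05 [471.3 -34.2 -26.9] [ 0.    -0.164  0.986 -0.   ] [-0.2   0.66  1.93  0.    0.55 -2.1 ] [-0.9  0.1 12.2] 0.2519141241130973 58.517560958862305
```

```bash
python3 -m creep '[{"translation":[0,0,10],"rot":[0,0,0],"fingers":255},{"translation":[0,0,55],"rot":[0,0,0],"fingers":255},{"translation":[0,0,105],"rot":[0,0,0],"fingers":255},{"translation":[0,0,155],"rot":[0,0,0],"fingers":255},{"translation":[0,0,207],"rot":[0,0,-0.1],"fingers":255},{"translation":[0,0,207],"rot":[0,0,-0.2],"fingers":255},{"translation":[80,-47,207],"rot":[0,0,-0.33],"fingers":255},{"translation":[80,-47,207],"rot":[0,0,-0.33],"fingers":255},{"translation":[160,-94,207],"rot":[0,0,-0.33],"fingers":255},{"translation":[160,-94,207],"rot":[0,0,-0.33],"fingers":255}]' 80
python3 -m creep '[{"translation":[81,-47,0],"rot":[0,0,0],"fingers":255},{"translation":[81,-47,0],"rot":[0,0,0],"fingers":255},{"translation":[81,-47,0],"rot":[0,0,0],"fingers":255},{"translation":[81,-47,-20],"rot":[0,0,0],"fingers":255},{"translation":[81,-47,-30],"rot":[0,0,0],"fingers":255},{"translation":[81,-47,-30],"rot":[0,0,0],"fingers":255},{"translation":[81,-47,-30],"rot":[0,0,0],"fingers":255}]'
python3 - <<'E'
from h2 import *
st()
T,m=clipfit(.180)
for q in ("clip_a","clip_a_bow","stud_left","stud_right"): find(tip_of,"wrist",T,q,.3)
for c in("scene","side"):
    T,im=shot(c)
    for q in ("clip_a","clip_a_bow","stud_left","stud_right"): find(tip_of,c,T,q,.4)
E
```

```text
time_s: 53.05
eef_pos: [0.6326, -0.1294, 0.1803]
orientation: [0.0, 0.0, 1.0, -0.0]
wrist_force: [0.2, 1.0, 0.0]
finger_gap: 0.241
grip_force: 78.8
time_s: 53.75
eef_pos: [0.7118, -0.1749, 0.1502]
orientation: [-0.0, 0.0, 1.0, 0.0]
wrist_force: [0.3, 0.1, -0.6]
finger_gap: 0.239
grip_force: 78.8
53.75 [ 711.8 -174.9  150.2] [-0.  0.  1.  0.] [-0.32  0.7   1.1  -0.    1.35 -1.89] [ 0.3  0.1 -0.6] 0.23859667226630452 78.76214861869812
0.85 6945 c [ 674.6 -174.6] ang -0.3 ends [ 626.1 -174.3] 41.8 [ 730.  -174.9] 22.8
0.75 3511 c [ 674.2 -248.4] ang 117.3 ends [ 683.7 -266.8] 34.0 [ 665.6 -231.7] 34.1
0.56 1844 c [598.9  -6.7] ang -25.8 ends [561.9  11.3] 24.0 [635.5 -24.4] 32.8
wrist call clip_a 0.65 [ 663 -173  178]
wrist call clip_a 0.62 [603  41 130]
wrist call clip_a_bow 0.72 [556  60 140]
wrist call stud_left 0.76 [602  44 130]
wrist call stud_left 0.66 [600 -67 162]
wrist call stud_right 0.87 [ 604 -178  134]
scene call clip_a 0.54 [ 660 -174  177]
scene call clip_a 0.53 [600  41 126]
scene call clip_a_bow 0.7 [557  60 141]
scene call stud_left 0.9 [604  44 127]
scene call stud_right 0.8 [ 601 -175  131]
side call clip_a 0.54 [606  43 131]
side call clip_a 0.5 [ 665 -171  178]
side call clip_a_bow 0.59 [557  63 134]
side call stud_left 0.82 [602  45 131]
side call stud_right 0.67 [332 473   1]
```

```bash
python3 -m creep '[{"translation":[0,0,-25],"rot":[0,0,0],"fingers":255},{"translation":[0,0,-38],"rot":[0,0,0],"fingers":255},{"translation":[0,0,-43],"rot":[0,0,0],"fingers":255},{"translation":[0,0,-44],"rot":[0,0,0],"fingers":255},{"translation":[0,0,-44],"rot":[0,0,0],"fingers":255}]' 90
python3 -m creep '[{"translation":[-6,0,0],"rot":[0,0,0],"fingers":255},{"translation":[-12,0,0],"rot":[0,0,0],"fingers":255},{"translation":[-18,0,0],"rot":[0,0,0],"fingers":255},{"translation":[-24,0,0],"rot":[0,0,0],"fingers":255},{"translation":[-28,0,0],"rot":[0,0,0],"fingers":255},{"translation":[-28,0,0],"rot":[0,0,0],"fingers":255}]'
python3 - <<'E'
from h2 import *
T,m=clipfit(.1365)
for q in ("clip_a","stud_right"): find(tip_of,"wrist",T,q,.3)
E
```

```text
time_s: 55.05
eef_pos: [0.7124, -0.1753, 0.1061]
orientation: [0.0, 0.0, 1.0, -0.0]
wrist_force: [-0.3, -0.2, 0.2]
finger_gap: 0.236
grip_force: 92.6
time_s: 55.65
eef_pos: [0.6835, -0.1752, 0.1058]
orientation: [-0.0, 0.0, 1.0, 0.0]
wrist_force: [-0.1, 0.4, -0.8]
finger_gap: 0.238
grip_force: 92.6
0.68 1176 c [597.2  37. ] ang -14.8 ends [542.8  51.4] 11.5 [636.3  26.6] 42.7
0.62 6618 c [ 645.7 -174.7] ang 0.3 ends [ 597.9 -175. ] 41.0 [ 701.1 -174.5] 22.2
wrist call clip_a 0.97 [ 634 -177  129]
wrist call clip_a 0.74 [604  39 129]
wrist call stud_right 0.72 [ 601 -176  135]
wrist call stud_right 0.58 [ 634 -177  132]
```

```bash
python3 -m creep '[{"translation":[-4,0,0],"rot":[0,0,0],"fingers":255},{"translation":[-8,0,0],"rot":[0,0,0],"fingers":255},{"translation":[-11,0,0],"rot":[0,0,0],"fingers":255}]' 100
python3 -m creep '[{"translation":[-3,0,0],"rot":[0,0,0],"fingers":255},{"translation":[-6,0,0],"rot":[0,0,0],"fingers":255}]'
python3 -m creep '[{"translation":[-3,0,0],"rot":[0,0,0],"fingers":255},{"translation":[-6,0,0],"rot":[0,0,0],"fingers":255}]'
python3 -m creep '[{"translation":[-3,0,0],"rot":[0,0,0],"fingers":255},{"translation":[-5.5,0,0],"rot":[0,0,0],"fingers":255},{"translation":[-5.5,0,0],"rot":[0,0,0],"fingers":255}]'
python3 - <<'E'
from h2 import *
T,m=clipfit(.1365)
for q in ("clip_a","stud_right"): find(tip_of,"wrist",T,q,.3)
E
```

```text
time_s: 56.15
eef_pos: [0.6726, -0.1752, 0.1055]
orientation: [-0.0, 0.0, 1.0, 0.0]
wrist_force: [0.5, -0.0, -0.1]
finger_gap: 0.233
grip_force: 100.3
time_s: 56.35
eef_pos: [0.6678, -0.1753, 0.106]
orientation: [0.001, 0.0, 1.0, -0.0]
wrist_force: [4.5, 0.0, -0.2]
finger_gap: 0.236
grip_force: 100.4
time_s: 56.55
eef_pos: [0.6608, -0.1752, 0.1056]
orientation: [-0.0, 0.0, 1.0, 0.0]
wrist_force: [0.8, 0.1, -0.8]
finger_gap: 0.233
grip_force: 100.4
time_s: 56.85
eef_pos: [0.6551, -0.1752, 0.1055]
orientation: [-0.0, 0.0, 1.0, 0.0]
wrist_force: [0.4, -0.2, -0.5]
finger_gap: 0.232
grip_force: 100.4
0.83 1330 c [592.3  38.6] ang -15.4 ends [543.5  52. ] 13.7 [635.   26.8] 43.0
0.6 6557 c [ 617.8 -174.8] ang 0.0 ends [ 569.1 -174.8] 41.9 [ 672.4 -174.7] 21.8
wrist call clip_a 0.84 [605  41 129]
wrist call stud_right 0.78 [ 606 -174  135]
wrist call stud_right 0.41 [763 126   1]
```

```bash
python3 -m creep '[{"translation":[0,0,-2],"rot":[0,0,0],"fingers":255},{"translation":[0,0,-2.5],"rot":[0,0,0],"fingers":255},{"translation":[0,0,-2.5],"rot":[0,0,0],"fingers":150},{"translation":[0,0,-2.5],"rot":[0,0,0],"fingers":120},{"translation":[0,0,-2.5],"rot":[0,0,0],"fingers":120},{"translation":[0,0,-2.5],"rot":[0,0,0],"fingers":120},{"translation":[0,0,20],"rot":[0,0,0],"fingers":120},{"translation":[0,0,60],"rot":[0,0,0],"fingers":120},{"translation":[0,0,110],"rot":[0,0,0],"fingers":120},{"translation":[0,0,150],"rot":[0,0,0],"fingers":120}]'
python3 -m creep '[{"translation":[30,30,30],"rot":[0,0,0],"fingers":120},{"translation":[60,60,30],"rot":[0,0,0],"fingers":120},{"translation":[80,90,30],"rot":[0,0,0],"fingers":120},{"translation":[80,110,30],"rot":[0,0,0],"fingers":120},{"translation":[80,110,30],"rot":[0,0,0],"fingers":120},{"translation":[80,110,30],"rot":[0,0,0],"fingers":120}]'
python3 - <<'E'
from h2 import *
st(); ims=[]
for c in ("wrist","side","scene"):
    T,im=shot(c); ims.append(im[:,:,::-1])
    for q in ("clip_a","clip_a_bow","lid","stud_left","stud_right","buckle_1"): find(tip_of,c,T,q,.4)
a=cv2.resize(ims[0],(480,300));b=cv2.resize(ims[1][120:245,260:393],(320,300));
s=cv2.resize(ims[2][185:310,240:373],(320,300),interpolation=cv2.INTER_CUBIC); w2=cv2.resize(ims[0][100:300,160:480],(480,300),interpolation=cv2.INTER_CUBIC)
cv2.imwrite("pics/final.png",np.vstack([np.hstack([a,b]),np.hstack([w2,s])]))
E
```

```text
time_s: 58.05
eef_pos: [0.6558, -0.1753, 0.2583]
orientation: [0.001, 0.0, 1.0, -0.0]
wrist_force: [0.6, -1.0, -0.6]
finger_gap: 0.529
grip_force: 0.0
time_s: 58.65
eef_pos: [0.7351, -0.0653, 0.2855]
orientation: [-0.0, 0.0, 1.0, -0.0]
wrist_force: [-0.6, -0.1, 0.6]
finger_gap: 0.534
grip_force: 0.0
58.65 [735.1 -65.3 285.5] [-0.  0.  1. -0.] [-0.17  0.62  0.89 -0.    1.63 -1.74] [-0.6 -0.1  0.6] 0.5337630837884726 0.0
wrist call clip_a 0.85 [ 605 -174  129]
wrist call clip_a 0.64 [605  42 127]
wrist call clip_a 0.44 [ 716 -336   -5]
wrist call clip_a_bow 0.63 [560  60 138]
wrist call lid 0.83 [604 -62 122]
wrist call stud_left 0.72 [602  44 129]
wrist call stud_left 0.56 [604 -60 123]
wrist call stud_left 0.54 [ 607 -173  130]
wrist call stud_right 0.77 [ 603 -176  136]
side call clip_a 0.72 [605  45 129]
side call clip_a 0.46 [ 603 -172  129]
side call clip_a_bow 0.63 [556  61 133]
side call lid 0.92 [605 -63 128]
side call stud_left 0.7 [605  40 130]
side call stud_left 0.68 [606 -63 127]
side call stud_right 0.66 [ 606 -178  131]
side call stud_right 0.46 [602 -68   0]
side call buckle_1 0.61 [371 227  51]
side call buckle_1 0.59 [256 222  46]
scene call clip_a 0.67 [ 605 -177  130]
scene call clip_a 0.56 [598  41 130]
scene call lid 0.83 [602 -67 124]
scene call stud_left 0.62 [610 351   0]
scene call stud_right 0.93 [ 603 -175  130]
scene call buckle_1 0.64 [257 221  49]
scene call buckle_1 0.61 [373 224  48]
```

View pics/final.png

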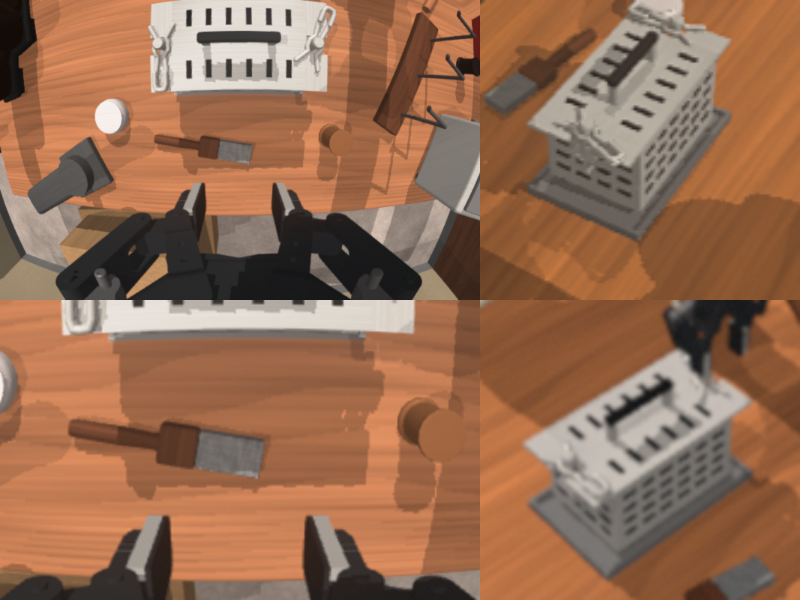

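The final view shows the lid flat with both studs up through its notches. Both clips are round the necks, at about (160,45) and (318,45), the hooks are empty and the robot is clear. Handing in.

```bash
python3 -c "
from h import *
print(workorder.hand_in())"
```

```text
the job is handed in; nothing more can be done
None
```

I handed the job in after about 59 s on the robot clock: all three buckles are in the basket, the lid is on with both studs through its notches, and a clip is snapped onto each stud; the hand-in gave no verdict.

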